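Mesh the handwheel on the slanted stop valve and crack it open

TASK

The water is off and the green handwheel has been taken off the slanted stop valve in the open cubby of the key shelf. Put it back on the valve's splined stem, turning it by feel until the splines mesh and it goes fully home on the brass collar, then use it to crack the valve open about a quarter turn anticlockwise and let go, leaving the wheel fully home. Leave the bowl, the bike bell and the hairbrush where they are.

Things in the scene. Friction and masses are not known exactly. Their poses are not given: they have to be found in the camera images.
- handwheel: Green plastic valve handwheel, 64 mm tall, about 0.14 kg, standing on its foot on the work surface, z up its axis. Origin: centre of the foot. From the foot up: round skirt, 46 mm outer diameter, 34 mm tall, open below (the socket, free depth 34 mm); then a round cap of 60 mm diameter
- wheel_cap (a point): Centre of the handwheel's round ribbed cap (60 mm diameter, 30 mm tall), 49 mm above the foot on the wheel's axis; the place to grip it, at any angle around it
- wheel_teeth (a point): On the wheel's axis at the lower ends of the socket's teeth, 4 mm above the foot. Bore 39 mm; 4 equal inner teeth 90 degrees apart, the first along the wheel's x, each 11 mm wide, reaching in to 13.2 mm from the axis, 18 mm long (up to 22 mm above the foot)
- seat (a point): Fixed point on the valve: centre of the face of its brass collar (52 mm diameter). The wheel's foot rests on this face when fully home, its origin then on this point. z is the stem's axis, pointing up out of the valve and leaning 40 degrees from vertical to the robot's side (the shelf's -x); x points up the shelf's slope, y along the shelf
- spline_top (a point): On the stem's axis 20 mm above the seat, at the upper ends of the white four-toothed spline (2 to 20 mm above the seat; teeth 9.4 mm wide, 36 mm over the tips, root 24 mm). This point is fixed on the valve: it does not show at what angle the teeth stand, which is unknown. Teeth on teeth, the wheel's origin stays 16 mm above the seat; meshed (4 degrees either way, every 90), it drops home
- stem_nose (a point): End of the stem, 32 mm above the seat on its axis: smooth nose of 16 mm diameter at the end, widening to 24.4 mm at 25 mm above the seat and on down to the spline; it centres the wheel's teeth with 1 mm play before they reach the spline
- valve (a joint): Turn of the valve's stem in rad: 0 = shut and against its stop, as at the start, so that it cannot turn clockwise; grows anticlockwise (opening) seen from above the wheel. Friction of 0.22 N m holds it where it is left. The value does not tell the angle of the spline's teeth
- key_shelf: Fixed smoked glass key shelf, 612 mm wide (y), 341 mm deep (x), 249 mm tall. Origin: on the work surface straight below the seat (which is 130 mm up); x points away from the robot's side, y left. Its front slopes up and back at 40 degrees to horizontal, square to the stem, from a board 66 mm tall at x = -134 mm to the flat glass top that starts at x = 77 mm
- opening (a point): Centre of the open part of the shelf's sloping front, on the stem's axis 42 mm above the seat: 260 mm free along the slope between two aluminium tracks, and along y 145 mm to the right and 154 mm to the left. Right of it a smoked glass panel is parked over a water meter. Inside, behind the stem: brass valve and a copper riser 50 mm behind the seat, bent to the right 172 mm up
- bowl: Stainless steel bowl, 116 mm across, 45 mm tall, on the work surface; origin: centre of its underside
- bike_bell: Blue plastic bike bell, dome 58 mm across, 41 mm tall, with a short black lever, on the work surface; origin: centre of its underside
- hairbrush: Wooden hairbrush lying bristles down, about 215 mm long, 58 mm wide, 32 mm tall; origin: on the surface where the handle (to its -x) meets the head (to its +x)
Mind the look-alikes: they are no part of the job. Of the things that look like the handwheel, take the one that is farthest to the robot's right at the start.

How it is judged (in metres and radians):
On the way, in this order (a step that is already met when the one before it is completed fails the run):
1. the handwheel is meshed with the spline and fully home on the collar (distance between handwheel and seat below 0.004 m and angle between the z axis of handwheel and the z axis of seat, either way round below 0.1 rad), for 0.2 s.
2. the valve is turned about a quarter turn open with the wheel still home (value of joint valve between 1.2 and 1.95 rad and distance between handwheel and seat below 0.004 m), for 0.2 s.
At the end, for the whole second after the job is handed in: The handwheel sits meshed and fully home on the collar (origin within 4 mm of the seat, axis within 0.1 rad of the stem), the valve stands 1.2 to 1.95 rad open, the wheel is released and at rest, and bowl, bell and hairbrush are within 30 mm of where they were (all of step 2 and angle between the z axis of handwheel and the z axis of seat, either way round below 0.1 rad and linear speed of handwheel below 0.02 m/s and contact force between the fingers and handwheel below 0.1 N and distance of each of bowl, bike_bell, hairbrush from where it was at the start of the episode below 0.03 m); the robot touches nothing.
It fails at once if the bowl, the bike bell or the hairbrush is disturbed (over 30 mm) (distance of any of bowl, bike_bell, hairbrush from where it was at the start of the episode above 0.03 m).
It also fails if it takes over 64 s, if anything falls off the work surface, if the arm or the gripper's body presses on something with over 40 N, if the wrist force passes 120 N, or if a joint passes its speed limit or range.

ROBOT

A 6-joint arm with a two-finger parallel gripper is mounted at the origin on the work surface. World frame = base frame: x ahead of the robot, y to its left, z up, the work surface at z = 0. Lengths are in m, angles in degrees, forces in N, time in s.
With the tool pointing down it reaches from about 0.35 to 0.875 m from the base axis. Payload 4.2 kg.
Tool frame: the origin (TCP) lies on the centre line of the jaws, within the pads' length; the fingertips stand 25 mm ahead of it and the grasp point (between the pads) lies 6 mm ahead of it; z points along the fingers, y is the line along which they close (so a half turn about z gives the same grasp; the last joint's range is limited). The gripper opens to 87 mm and grips with 3 to 60 N. Pads are 19 mm wide; open, the fingers measure 117 mm over their backs; the gripper's body (75 mm by 190 mm) begins 51 mm behind the grasp point.
Start: joints at [-60.183, 22.042, 0.453, 0, -68.411, -14.817], TCP at [0.162, -0.604, 0.248] pointing down, gripper open.
Joint ranges: [-179.83, 179.83], [-69.29, 118.12], [-61.27, 80.66], [-181.25, 117.63], [-171.15, -9.14], [-177.46, 177.46]. Speed limits (degrees/s): [159.86, 159.86, 180, 180, 180, 180].

INTERFACE

Orientations are given as a 3x3 rotation matrix whose columns are the frame's x, y, z axes.
In Python, from station import r gives the robot as it stands.
- The arm moves only by the tool move_arm, never from a script. Its argument "series" is a list of rows, each an object with "grip": the opening, from 0 (shut) to 1 (fully open); "xyz": the shift along the tool's x, y, z in mm, a list of three; "angular": the turn, a rotation vector about the tool's x, y, z in rad, a list of three. A call has 1 to 10 rows; each row is the pose to reach, as a shift and turn from the pose commanded when the call began, along the tool's axes at that moment; what a row does not reach only later rows make up. A row lasts 1/10 s, in which the tool goes at most 50 mm and 8.59 degrees, less where a joint would pass 70% of its speed; a pose out of reach is approached as far as the arm can. A call with a gripper value outside its range is refused whole. The fingers move at their own pace and stop on an object; the grip force is fixed at half the most. Time passes only in rows, so rows that repeat a pose let the fingers close. It gives the time, the measured TCP pose, the force, the opening and the grip force at its end, in the units of the state.
- r.sense(): the state, without advancing time (a new reading comes with each control period).
- r.capture(name): name is "scene" or "top" or "wrist"; returns a dict with "img" (420x560x3 uint8, red, green, blue), "camera_matrix" (3x3 intrinsics, pixels), "rvec" (rotation vector, rad) and "tvec" (3), from world to camera coordinates, as OpenCV has them; the wrist camera has in their place "hand_eye" (4x4, takes a point from camera to tool coordinates, whose origin is the TCP and whose axes are the flange's). Camera axes: x right, y down, z forward; pixel columns grow to the right and rows downward; lengths in m; the calibration is good to about 2 mm. A picture is of the moment at which its call begins: read the wrist's pose just before it. There is no depth.
- r.finish_job(): hands the job in; it is judged then, once.
The state is a dict: "time_s": time; "joints": joint angles; "joint_velocities": joint speeds; "effort": joint torques, N m; "tcp_pos": TCP position; "ee_rot": TCP orientation; "wrist_force": force on the tool from outside, world axes, zero at the start; "moment": the same for the moment, N m; "gripper_width": opening from 0.0 (shut) to 1.0 (fully open); "gripper_force": force on a finger pad.
Only numpy, scipy, OpenCV 4.12 (cv2) and the standard library are available. Lean on these libraries where they do the work, as an engineer would, in place of code of your own. Each camera call takes 0.05 s, during which the arm holds its last target. There are 200 camera calls.

## Working session

There is one attempt and no reset: what is moved stays moved. The work goes in short steps, Python scripts to look and compute and a tool call to move; the robot and the scene stay as the last step left them, time stands still between calls to the robot, and variables do not carry over. Pictures are saved under pics/ and viewed, at most 10 in all, crops included, and the job is handed in when it is done.

Besides the shell and the picture viewer there is one more tool, called after "Call:" as name([rows], argument=value, ...), one row to a line, values as JSON. move_arm: Moves the arm, as the interface text tells. Its arguments: {"type":"object","properties":{"series":{"type":"array"}},"required":["series"]}

```bash
mkdir -p pics; ls
python3 - <<'E'
from station import r
import cv2,pickle
d={}
for n in("scene","top"):
    c=r.capture(n);d[n]=c;cv2.imwrite(f"pics/{n}0.png",c["img"][:,:,::-1]);print(n,c["camera_matrix"],c["rvec"],c["tvec"])
pickle.dump(d,open("d0.pkl","wb"))
s=r.sense();print(s["time_s"],s["tcp_pos"],s["ee_rot"],s["wrist_force"])
E
```

```text
pics
scene [[381.3576628    0.         285.04745346]
 [  0.         381.3576628  216.78380502]
 [  0.           0.           1.        ]] [ 1.40214143  2.27370293 -0.8380023 ] [ 0.15798342 -0.24119329  1.3889397 ]
top [[532.30141232   0.         276.316933  ]
 [  0.         532.30141232 204.11162339]
 [  0.           0.           1.        ]] [ 2.21401467 -2.16055496  0.09096762] [0.02005215 0.46794852 1.48062343]
0.1 [ 0.16164308 -0.60322735  0.24658567] [[-9.65976508e-01 -2.58629129e-01 -6.00060911e-04]
 [-2.58629807e-01  9.65974714e-01  1.86391044e-03]
 [ 9.75821319e-05  1.95568734e-03 -9.99998083e-01]] [ 0.31620855 -0.19696286  1.00687982]
```

View pics/scene0.png

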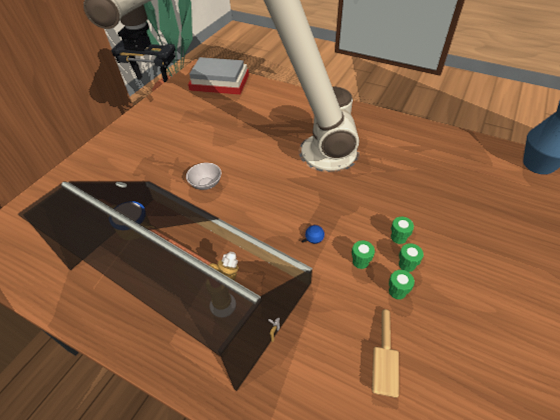

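View pics/top0.png

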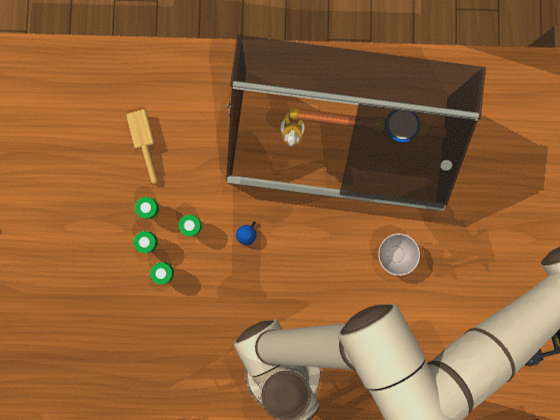

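Top view: four green look-alikes at (146,208), (144,242), (161,273) and (189,226). Image right is the robot's right (−y), so the target is (189,226). The white stem is at about (292,137), the front track runs (228,180)–(445,207), and the upper track runs (234,85)–(478,115).

```bash
cat > h.py <<'E'
import numpy as np,cv2
def ray(c,px):
    R,_=cv2.Rodrigues(np.array(c["rvec"],float));t=np.array(c["tvec"]).ravel()
    d=R.T@np.linalg.inv(c["camera_matrix"])@np.array([px[0],px[1],1.]);return -R.T@t,d/np.linalg.norm(d)
def plane(c,px,z):
    o,d=ray(c,px);return o+d*(z-o[2])/d[2]
def tri(rays):
    A=sum(np.eye(3)-np.outer(d,d) for o,d in rays);b=sum((np.eye(3)-np.outer(d,d))@o for o,d in rays);return np.linalg.solve(A,b)
def proj(c,p):
    return cv2.projectPoints(np.array(p,float).reshape(-1,3),np.array(c["rvec"],float),np.array(c["tvec"],float),c["camera_matrix"],None)[0].reshape(-1,2)
E
python3 - <<'E'
import pickle,cv2,numpy as np
from h import *
d=pickle.load(open("d0.pkl","rb"));np.set_printoptions(precision=4,suppress=True)
W={}
for n in d:
    im=d[n]["img"];hsv=cv2.cvtColor(im,cv2.COLOR_RGB2HSV)
    w=cv2.inRange(hsv,(0,0,150),(180,60,255))
    N,l,s,c=cv2.connectedComponentsWithStats(w)
    W[n]=[(c[i],s[i,4]) for i in range(1,N) if 15<s[i,4]<400]
    print(n,[(c[i].round(1).tolist(),int(s[i,4])) for i in range(1,N) if 15<s[i,4]<400])
T=d["top"]
for p,_ in W["top"]: print(p.round(1),plane(T,p,.064))
for p,_ in W["scene"]: print("sc",p.round(1),plane(d["scene"],p,.064))
print("front",plane(T,(228,180),.07),plane(T,(445,207),.07),"back",plane(T,(234,85),.25),plane(T,(478,115),.25))
for n,b in(("top",(270,105,50,50)),("scene",(200,235,60,60))):
    x,y,w,h=b;im=cv2.resize(d[n]["img"][y:y+h,x:x+w],(400,400),interpolation=cv2.INTER_CUBIC);d[n+"c"]=im
x,y=160,195
d["w"]=cv2.resize(T["img"][200:260,160:220],(400,400),interpolation=cv2.INTER_CUBIC)
big=np.hstack([d["topc"],d["scenec"]]);cv2.imwrite("pics/crop1.png",big[:,:,::-1]);cv2.imwrite("pics/crop2.png",d["w"][:,:,::-1])
E
```

```text
scene [([121.2, 2.2], 91), ([176.5, 5.2], 33), ([118.3, 27.0], 66), ([149.5, 25.0], 26), ([107.6, 34.6], 25), ([162.9, 39.3], 26), ([143.7, 65.4], 41), ([229.9, 80.0], 216), ([132.5, 73.1], 28), ([124.2, 80.2], 20), ([402.9, 223.6], 68), ([363.3, 248.3], 75), ([411.9, 251.5], 75), ([229.5, 259.6], 185), ([402.2, 278.7], 91)]
top [([299.9, 96.2], 168), ([302.5, 127.8], 19), ([290.8, 137.9], 117), ([275.2, 183.0], 297), ([145.3, 207.2], 85), ([188.8, 225.0], 89), ([143.7, 241.6], 85), ([381.2, 244.9], 16), ([160.5, 273.0], 88), ([313.4, 373.1], 118), ([313.5, 386.9], 42), ([305.0, 416.9], 22)]
[299.9  96.2] [ 0.7651 -0.0262  0.064 ]
[302.5 127.8] [ 0.6766 -0.0352  0.064 ]
[290.8 137.9] [ 0.6474 -0.0037  0.064 ]
[275.2 183. ] [0.5216 0.0363 0.064 ]
[145.3 207.2] [0.4467 0.3877 0.064 ]
[188.8 225. ] [0.4011 0.2678 0.064 ]
[143.7 241.6] [0.3533 0.388  0.064 ]
[381.2 244.9] [ 0.3599 -0.2557  0.064 ]
[160.5 273. ] [0.27   0.3394 0.064 ]
[313.4 373.1] [ 0.0149 -0.0779  0.064 ]
[313.5 386.9] [-0.0211 -0.0789  0.064 ]
[305.  416.9] [-0.0992 -0.0577  0.064 ]
sc [121.2   2.2] [-0.5894 -1.5051  0.064 ]
sc [176.5   5.2] [-0.6849 -1.1942  0.064 ]
sc [118.3  27. ] [-0.3443 -1.2992  0.064 ]
sc [149.5  25. ] [-0.4288 -1.1687  0.064 ]
sc [107.6  34.6] [-0.2583 -1.2891  0.064 ]
sc [162.9  39.3] [-0.3344 -1.0068  0.064 ]
sc [143.7  65.4] [-0.1019 -0.9272  0.064 ]
sc [229.9  80. ] [-0.1631 -0.5178  0.064 ]
sc [132.5  73.1] [-0.0305 -0.9284  0.064 ]
sc [124.2  80.2] [ 0.0285 -0.9211  0.064 ]
sc [402.9 223.6] [0.2707 0.3386 0.064 ]
sc [363.3 248.3] [0.4018 0.267  0.064 ]
sc [411.9 251.5] [0.3539 0.3869 0.064 ]
sc [229.5 259.6] [ 0.5938 -0.0391  0.064 ]
sc [402.2 278.7] [0.4472 0.3871 0.064 ]
front [0.5259 0.1649 0.07  ] [ 0.4669 -0.4273  0.07  ] back [0.7357 0.1423 0.25  ] [ 0.6777 -0.4484  0.25  ]
```

View pics/crop1.png

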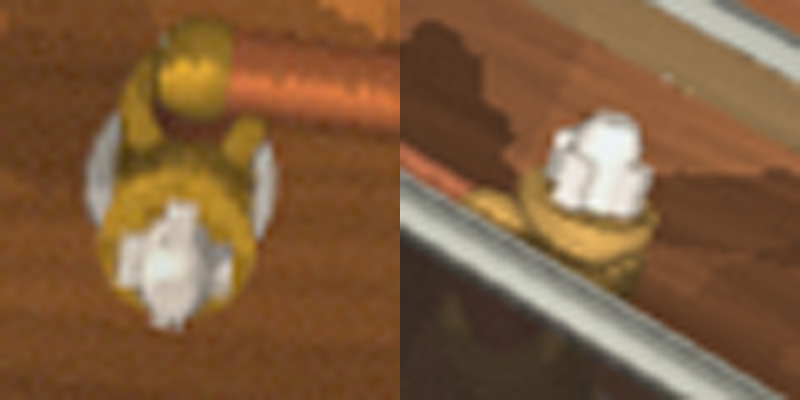

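View pics/crop2.png

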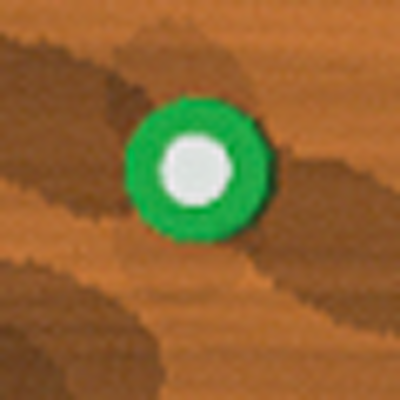

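Crop1 shows a four-toothed white spline on the brass collar, with its nose at about (290.6,137.8) in top and (232.5,253) in scene. Crop2 shows the chosen wheel, a green ring with a white centre at (188.8,225). Both cameras put it at (0.401,0.267). Next I'll work out the valve pose and the first moves.

```bash
cat >> h.py <<'E'
from scipy.spatial.transform import Rotation as Rot
np.set_printoptions(precision=4,suppress=True)
def rel(s,pos,R):
    R0=np.array(s["ee_rot"]);dx=R0.T@(np.array(pos)-np.array(s["tcp_pos"]))*1000
    w=Rot.from_matrix(R0.T@R).as_rotvec();print("xyz",dx.round(1),"ang",w.round(4),"rows",max(np.linalg.norm(dx)/50,np.degrees(np.linalg.norm(w))/8.59).round(1))
def down(yaw_y):
    a=np.radians(yaw_y);y=np.array([np.cos(a),np.sin(a),0]);z=np.array([0,0,-1.]);return np.c_[np.cross(y,z),y,z]
E
python3 - <<'E'
import pickle
from station import r
from h import *
d=pickle.load(open("d0.pkl","rb"));T=d["top"];S=d["scene"]
print("nose tri",tri([ray(T,(290.6,137.8)),ray(S,(232.5,253))]),"plane",plane(T,(290.6,137.8),.1545),plane(S,(232.5,253),.1545))
s=r.sense();print(s["tcp_pos"])
rel(s,(.42,-.2,.25),down(155))
E
```

```text
nose tri [0.6262 0.0023 0.1641] plane [ 0.6295 -0.0002  0.1545] [0.62   0.0001 0.1545]
[ 0.1616 -0.6032  0.2466]
xyz [-353.9  322.7   -2.8] ang [ 0.0019  0.0008 -0.8729] rows 9.6
```

Call:
move_arm([
  {"grip":1,"xyz":[-354,323,-3],"angular":[0,0,-0.873]},
  {"grip":1,"xyz":[-354,323,-3],"angular":[0,0,-0.873]},
  {"grip":1,"xyz":[-354,323,-3],"angular":[0,0,-0.873]},
  {"grip":1,"xyz":[-354,323,-3],"angular":[0,0,-0.873]},
  {"grip":1,"xyz":[-354,323,-3],"angular":[0,0,-0.873]},
  {"grip":1,"xyz":[-354,323,-3],"angular":[0,0,-0.873]},
  {"grip":1,"xyz":[-354,323,-3],"angular":[0,0,-0.873]},
  {"grip":1,"xyz":[-354,323,-3],"angular":[0,0,-0.873]},
  {"grip":1,"xyz":[-354,323,-3],"angular":[0,0,-0.873]},
  {"grip":1,"xyz":[-354,323,-3],"angular":[0,0,-0.873]},
])

```text
time_s: 1.1
tcp_pos: [0.4212, -0.1974, 0.2505]
ee_rot: [[-0.42, -0.908, 0.0], [-0.908, 0.42, 0.0], [-0.0, -0.0, -1.0]]
wrist_force: [0.9, -1.0, 0.2]
gripper_width: 1.0
gripper_force: 0.0
```

Run:
```python
from station import r
from h import *
s=r.sense();print(s["tcp_pos"],s["joints"]);rel(s,(.401,.2675,.20),down(213.7))
```

```text
[ 0.4212 -0.1974  0.2505] [ -5.0297   6.1337 -20.6757  -0.0213 -63.1748 -19.7883]
xyz [-413.4  213.5   50.6] ang [-0.0003  0.0003 -1.0215] rows 9.4
```

Call:
move_arm([
  {"grip":1,"xyz":[-413,214,50],"angular":[0,0,-1.022]},
  {"grip":1,"xyz":[-413,214,50],"angular":[0,0,-1.022]},
  {"grip":1,"xyz":[-413,214,50],"angular":[0,0,-1.022]},
  {"grip":1,"xyz":[-413,214,50],"angular":[0,0,-1.022]},
  {"grip":1,"xyz":[-413,214,50],"angular":[0,0,-1.022]},
  {"grip":1,"xyz":[-413,214,50],"angular":[0,0,-1.022]},
  {"grip":1,"xyz":[-413,214,50],"angular":[0,0,-1.022]},
  {"grip":1,"xyz":[-413,214,50],"angular":[0,0,-1.022]},
  {"grip":1,"xyz":[-413,214,50],"angular":[0,0,-1.022]},
  {"grip":1,"xyz":[-413,214,50],"angular":[0,0,-1.022]},
])

```text
time_s: 2.1
tcp_pos: [0.4001, 0.2682, 0.1998]
ee_rot: [[0.556, -0.831, -0.0], [-0.831, -0.556, -0.0], [0.0, 0.0, -1.0]]
wrist_force: [0.3, -0.7, -0.0]
gripper_width: 0.995
gripper_force: 0.0
```

```bash
cat >> h.py <<'E'
def wray(s,c,px):
    H=np.array(c["hand_eye"]);R=np.array(s["ee_rot"])
    d=R@H[:3,:3]@np.linalg.inv(c["camera_matrix"])@np.array([px[0],px[1],1.])
    return np.array(s["tcp_pos"])+R@H[:3,3],d/np.linalg.norm(d)
def wplane(s,c,px,z):
    o,d=wray(s,c,px);return o+d*(z-o[2])/d[2]
E
python3 - <<'E'
from station import r
from h import *
s=r.sense();print(s["tcp_pos"],s["joints"]);c=r.capture("wrist");im=c["img"];print(c["hand_eye"])
hsv=cv2.cvtColor(im,cv2.COLOR_RGB2HSV)
w=cv2.inRange(hsv,(0,0,150),(180,60,255));N,l,st,ce=cv2.connectedComponentsWithStats(w)
for i in range(1,N):
    if st[i,4]>100: print(ce[i],st[i],wplane(s,c,ce[i],.064))
cv2.imwrite("pics/w1.png",im[:,:,::-1])
E
```

```text
[0.4001 0.2682 0.1998] [ 53.2115  10.6071 -23.1878   0.0005 -56.2194 -19.4201]
[[-0.0002 -0.9683 -0.2496  0.0682]
 [ 1.      0.0001 -0.0009 -0.0004]
 [ 0.0009 -0.2496  0.9683 -0.1384]
 [ 0.      0.      0.      1.    ]]
[218.8792   5.5057] [205   0  28  17 265] [0.5275 0.1616 0.064 ]
[279.6067 207.2084] [264 192  32  32 811] [0.4015 0.2668 0.064 ]
[246.2222 327.8056] [238 321  21  14 180] [0.3612 0.3857 0.064 ]
```

View pics/w1.png

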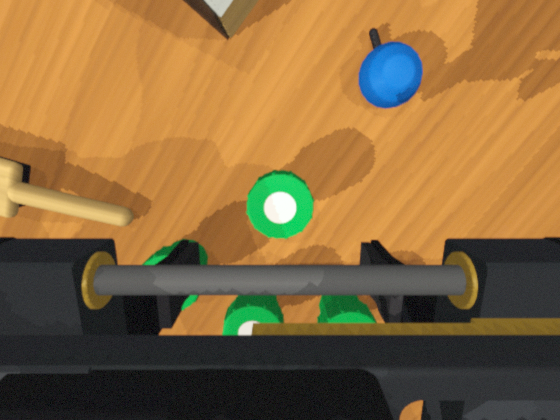

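The target wheel is centred at (280,207). That gives (0.4015,0.2668), agreeing with the other views. Descend, grip and lift.

Call:
move_arm([
  {"grip":1,"xyz":[2,0,50],"angular":[0,0,0]},
  {"grip":1,"xyz":[2,0,100],"angular":[0,0,0]},
  {"grip":1,"xyz":[2,0,130],"angular":[0,0,0]},
  {"grip":1,"xyz":[2,0,143],"angular":[0,0,0]},
  {"grip":1,"xyz":[2,0,143],"angular":[0,0,0]},
  {"grip":0.5,"xyz":[2,0,143],"angular":[0,0,0]},
  {"grip":0.5,"xyz":[2,0,143],"angular":[0,0,0]},
  {"grip":0.5,"xyz":[2,0,143],"angular":[0,0,0]},
  {"grip":0.5,"xyz":[2,0,143],"angular":[0,0,0]},
  {"grip":0.5,"xyz":[2,0,143],"angular":[0,0,0]},
])

```text
time_s: 3.15
tcp_pos: [0.402, 0.2634, 0.0584]
ee_rot: [[0.553, -0.833, 0.001], [-0.833, -0.553, 0.001], [-0.0, -0.002, -1.0]]
wrist_force: [-0.0, -0.1, 3.2]
gripper_width: 0.679
gripper_force: 30.0
```

Call:
move_arm([
  {"grip":0.5,"xyz":[0,0,0],"angular":[0,0,0]},
  {"grip":0.5,"xyz":[0,0,0],"angular":[0,0,0]},
  {"grip":0.5,"xyz":[0,0,0],"angular":[0,0,0]},
])

```text
time_s: 3.45
tcp_pos: [0.402, 0.2634, 0.0584]
ee_rot: [[0.553, -0.833, 0.001], [-0.833, -0.553, 0.001], [-0.0, -0.001, -1.0]]
wrist_force: [-0.8, -0.7, 6.1]
gripper_width: 0.682
gripper_force: 30.0
```

Call:
move_arm([
  {"grip":0.5,"xyz":[0,0,-30],"angular":[0,0,0]},
  {"grip":0.5,"xyz":[0,0,-80],"angular":[0,0,0]},
  {"grip":0.5,"xyz":[0,0,-130],"angular":[0,0,0]},
  {"grip":0.5,"xyz":[0,0,-180],"angular":[0,0,0]},
  {"grip":0.5,"xyz":[0,0,-230],"angular":[0,0,0]},
  {"grip":0.5,"xyz":[0,0,-230],"angular":[0,0,0]},
])

```text
time_s: 4.05
tcp_pos: [0.4042, 0.2652, 0.295]
ee_rot: [[0.554, -0.832, 0.011], [-0.833, -0.554, 0.011], [-0.003, -0.016, -1.0]]
wrist_force: [0.9, -0.0, -1.6]
gripper_width: 0.687
gripper_force: 30.0
```

Run:
```python
from station import r
from h import *
s=r.sense();print(s["tcp_pos"],s["joints"],s["wrist_force"])
a=r.capture("wrist")["img"];b=r.capture("scene")
R=np.array(s["ee_rot"]);p=proj(b,np.array(s["tcp_pos"])+R@[0,0,.0])[0];print(p)
x,y=(p-45).astype(int);cr=cv2.resize(b["img"][max(y,0):y+90,max(x,0):x+90],(420,420),interpolation=cv2.INTER_CUBIC)
cv2.imwrite("pics/lift.png",np.hstack([a[:,90:470],cr])[:,:,::-1])
```

```text
[0.4042 0.2652 0.295 ] [ 52.6603   5.6892 -14.6639   0.1556 -68.7569 -19.0792] [ 0.9103 -0.0024 -1.5629]
[376.4342 189.3496]
```

View pics/lift.png

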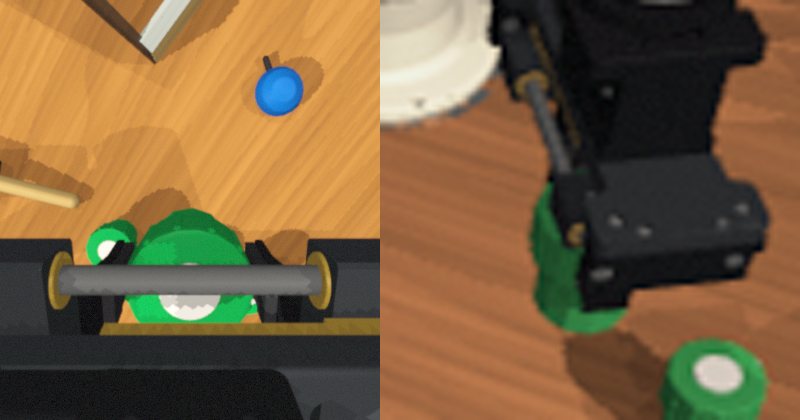

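Lift picture: the wheel is held upright between the pads. In the wrist view the cap-top rim is at about row 232, the white disc's lower edge at row 320, and its centre column at 280. Now I'll check where the wheel sits in the tool frame and plan the approach.

```bash
cat >> h.py <<'E'
YAW=np.radians(-5.7)
SX=np.array([np.cos(YAW),np.sin(YAW),0]);SY=np.array([-np.sin(YAW),np.cos(YAW),0]);UP=np.array([0,0,1.])
A=np.radians(40);ZS=-np.sin(A)*SX+np.cos(A)*UP;XS=np.cos(A)*SX+np.sin(A)*UP
def Rv(q): # tool with z=-ZS; tool y turned q deg clockwise (seen from above wheel) from -XS
    y0=-XS;a=np.radians(q);z=-ZS;x0=np.cross(y0,z);y=np.cos(a)*y0-np.sin(a)*x0
    y=Rot.from_rotvec(z*a).apply(y0);return np.c_[np.cross(y,z),y,z]
E
python3 - <<'E'
from station import r
from h import *
s=r.sense();c=r.capture("wrist");H=np.array(c["hand_eye"]);K=c["camera_matrix"];print(K[0,0])
im=c["img"];hsv=cv2.cvtColor(im,cv2.COLOR_RGB2HSV);w=cv2.inRange(hsv,(0,0,140),(180,60,255))[290:325,240:330]
for rr in range(w.shape[0]):
    xs=np.flatnonzero(w[rr]); 
    if len(xs)>5 and rr%4==0: print(290+rr,240+xs.min(),240+xs.max())
for px in((280,207),(280,210),(280,232),(280,320)):
    d=H[:3,:3]@np.linalg.inv(K)@[px[0],px[1],1];o=H[:3,3];print(px,(o+d*(-.0056-o[2])/d[2])*1000)
R=Rv(0);seat=np.array([.647,-.002,.13])
print(ZS,"R",R)
rel(s,seat+ZS*.20,R)
E
```

```text
319.76794792309425
298 249 309
302 251 308
306 253 305
310 256 302
314 261 297
318 269 289
(280, 207) [36.2078 -0.2681 -5.6   ]
(280, 210) [34.8868 -0.2676 -5.6   ]
(280, 232) [25.001  -0.2638 -5.6   ]
(280, 320) [-18.3832  -0.2471  -5.6   ]
[-0.6396  0.0638  0.766 ] R [[-0.0993 -0.7623  0.6396]
 [-0.9951  0.0761 -0.0638]
 [ 0.     -0.6428 -0.766 ]]
xyz [275.4  41.3   4.3] ang [0.6694 0.241  0.6559] rows 6.5
```

Run:
```python
from station import r
from h import *
s=r.sense();R=Rv(0);seat=np.array([.647,-.002,.13])
rel(s,seat+ZS*.21+.045*SY,R)
```

```text
xyz [236.2  17.   -4.6] ang [0.6726 0.2388 0.6568] rows 6.5
```

Call:
move_arm([
  {"grip":0.5,"xyz":[236,17,-5],"angular":[0.673,0.239,0.657]},
  {"grip":0.5,"xyz":[236,17,-5],"angular":[0.673,0.239,0.657]},
  {"grip":0.5,"xyz":[236,17,-5],"angular":[0.673,0.239,0.657]},
  {"grip":0.5,"xyz":[236,17,-5],"angular":[0.673,0.239,0.657]},
  {"grip":0.5,"xyz":[236,17,-5],"angular":[0.673,0.239,0.657]},
  {"grip":0.5,"xyz":[236,17,-5],"angular":[0.673,0.239,0.657]},
  {"grip":0.5,"xyz":[236,17,-5],"angular":[0.673,0.239,0.657]},
  {"grip":0.5,"xyz":[236,17,-5],"angular":[0.673,0.239,0.657]},
  {"grip":0.5,"xyz":[236,17,-5],"angular":[0.673,0.239,0.657]},
  {"grip":0.5,"xyz":[236,17,-5],"angular":[0.673,0.239,0.657]},
])

```text
time_s: 5.2
tcp_pos: [0.5157, 0.0554, 0.288]
ee_rot: [[-0.1, -0.766, 0.636], [-0.995, 0.075, -0.066], [0.003, -0.639, -0.769]]
wrist_force: [0.2, -0.5, 0.1]
gripper_width: 0.687
gripper_force: 30.0
```

Run:
```python
from station import r
from h import *
import pickle
s=r.sense();print(s["tcp_pos"],s["ee_rot"],s["joints"],s["wrist_force"],s["moment"])
c=r.capture("wrist");pickle.dump((s,c),open("w2.pkl","wb"))
cv2.imwrite("pics/w2.png",c["img"][:,:,::-1])
```

```text
[0.5157 0.0554 0.288 ] [[-0.0999 -0.7655  0.6356]
 [-0.995   0.0752 -0.0658]
 [ 0.0026 -0.639  -0.7692]] [ 18.0875  -5.0627 -54.4809  77.6203 -15.4318 -95.8459] [ 0.1508 -0.535   0.0612] [ 0.0511  1.7026 -0.0667]
```

View pics/w2.png

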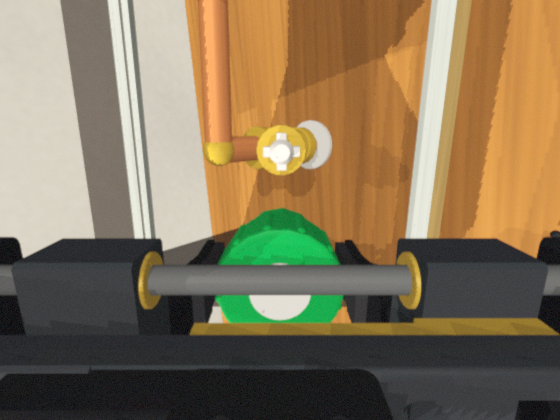

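Picture w2: the stem is seen nearly end-on. The nose is at about (282,152) and the collar centre at (281,149), with the teeth lying close to the tool's axes. The wheel is below the stem in the image. Triangulate the nose.

Run:
```python
from station import r
from h import *
import pickle
s,c=pickle.load(open("w2.pkl","rb"));d=pickle.load(open("d0.pkl","rb"))
im=c["img"][110:190,240:325];hsv=cv2.cvtColor(im,cv2.COLOR_RGB2HSV)
w=cv2.inRange(hsv,(0,0,150),(180,80,255));N,l,st,ce=cv2.connectedComponentsWithStats(w)
for i in range(1,N):
    if st[i,4]>30: print(ce[i]+[240,110],st[i])
w[:, 60:]=0
ys,xs=np.nonzero(w)
px=None
best=max((i for i in range(1,N)),key=lambda i:st[i,4])
nose=(282,152)
rT=ray(d["top"],(290.6,137.8));rS=ray(d["scene"],(232.5,253));rW=wray(s,c,nose)
for n,l in(("TS",[rT,rS]),("TW",[rT,rW]),("TSW",[rT,rS,rW])): print(n,tri(l))
P=tri([rT,rS,rW]);
for o,dd in(rT,rS,rW): v=P-o;print("res mm",(v-dd*(v@dd))*1000)
# wrist ray cut with the plane z=.1545 of nose, and collar centre on z=.13
n=wplane(s,c,nose,.1545);q=wplane(s,c,(281,149.5),.13);print("nose",n,"seat from nose",n-.032*ZS,"seat collar",q)
R=np.array(s["ee_rot"]);print("tool z vs -ZS deg",np.degrees(np.arccos(R[:,2]@-ZS)))
```

```text
[315.2412 143.2691] [ 57  10  28  49 680]
[280.9808 151.3325] [ 23  23  37  38 782]
TS [0.6262 0.0023 0.1641]
TW [ 0.6328 -0.0017  0.1387]
TSW [ 0.6237 -0.0007  0.1549]
res mm [-5.5213 -0.5494 -1.0977]
res mm [ 3.0512 -1.4054 -0.9362]
res mm [2.4701 1.9548 2.0339]
nose [ 0.6198 -0.0026  0.1545] seat from nose [ 0.6403 -0.0047  0.13  ] seat collar [ 0.6411 -0.0053  0.13  ]
tool z vs -ZS deg 0.3139168484247995
```

```bash
cat >> h.py <<'E'
SEAT=np.array([.6407,-.0048,.13]);OFF=np.array([-.0038,0,.0584]) # wheel foot in tool
def pose(h,q):
    R=Rv(q);return SEAT+ZS*h-R@OFF,R
def wheel(s):
    R=np.array(s["ee_rot"]);v=np.array(s["tcp_pos"])+R@OFF-SEAT
    a=Rv(0).T@R;q=np.degrees(np.arctan2(a[1,0],a[0,0]))
    print("wheel rel seat mm: xs %.1f y %.1f h %.1f q %.1f tilt %.1f"%(v@XS*1000,v@SY*1000,v@ZS*1000,q,np.degrees(np.arccos(min(1,-R[:,2]@ZS)))),"F stem",np.round([np.dot(s["wrist_force"],k) for k in(XS,SY,ZS)],1),"M",np.round(np.dot(s["moment"],ZS),2),"t",s["time_s"],"g",np.round(s["gripper_width"],3),"j",np.round(s["joints"],0))
E
python3 - <<'E'
from station import r
from h import *
s=r.sense();wheel(s);rel(s,*pose(.05,-45))
E
```

```text
wheel rel seat mm: xs 3.3 y 51.5 h 146.9 q -0.0 tilt 0.2 F stem [-0.5  0.1 -1.3] M -0.01 t 5.25 g 0.685 j [ 18.  -5. -54.  77. -15. -96.]
xyz [50.3  0.5 97. ] ang [ 0.0034 -0.0007 -0.7853] rows 5.2
```

Call:
move_arm([
  {"grip":0.5,"xyz":[50,0,40],"angular":[0,0,-0.3]},
  {"grip":0.5,"xyz":[50,0,60],"angular":[0,0,-0.4]},
  {"grip":0.5,"xyz":[50,0,97],"angular":[0.003,0,-0.785]},
  {"grip":0.5,"xyz":[50,0,97],"angular":[0.003,0,-0.785]},
  {"grip":0.5,"xyz":[50,0,97],"angular":[0.003,0,-0.785]},
  {"grip":0.5,"xyz":[50,0,97],"angular":[0.003,0,-0.785]},
  {"grip":0.5,"xyz":[50,0,97],"angular":[0.003,0,-0.785]},
  {"grip":0.5,"xyz":[50,0,97],"angular":[0.003,0,-0.785]},
  {"grip":0.5,"xyz":[50,0,97],"angular":[0.003,0,-0.785]},
])

```text
time_s: 6.15
tcp_pos: [0.5761, 0.0158, 0.2556]
ee_rot: [[0.475, -0.647, 0.597], [-0.759, -0.644, -0.093], [0.444, -0.409, -0.797]]
wrist_force: [0.4, 0.4, -1.3]
gripper_width: 0.686
gripper_force: 30.0
```

Run:
```python
from station import r
from h import *
s=r.sense();wheel(s);rel(s,*pose(.026,-45))
b=r.capture("scene");p=proj(b,SEAT+.03*ZS)[0];print(p,p-proj(b,SEAT)[0])
x,y=(p-35).astype(int);a=cv2.resize(b["img"][y:y+70,x:x+70],(420,420),interpolation=cv2.INTER_CUBIC)
t=r.capture("top");p=proj(t,SEAT+.03*ZS)[0];x,y=(p-35).astype(int);print(p)
e=cv2.resize(t["img"][y:y+70,x:x+70],(380,420),interpolation=cv2.INTER_CUBIC)
cv2.imwrite("pics/pre.png",np.hstack([a,e])[:,:,::-1])
```

```text
wheel rel seat mm: xs 24.3 y 14.8 h 80.6 q -44.9 tilt 3.5 F stem [-0.6  0.5 -1.2] M -0.02 t 6.15 g 0.686 j [  6.   3. -50.  88.  -9. -53.]
xyz [-6.7 27.8 56.3] ang [ 0.0593  0.0121 -0.0012] rows 1.3
[231.189  253.3793] [  3.6738 -10.9049]
[291.5545 140.9999]
```

View pics/pre.png

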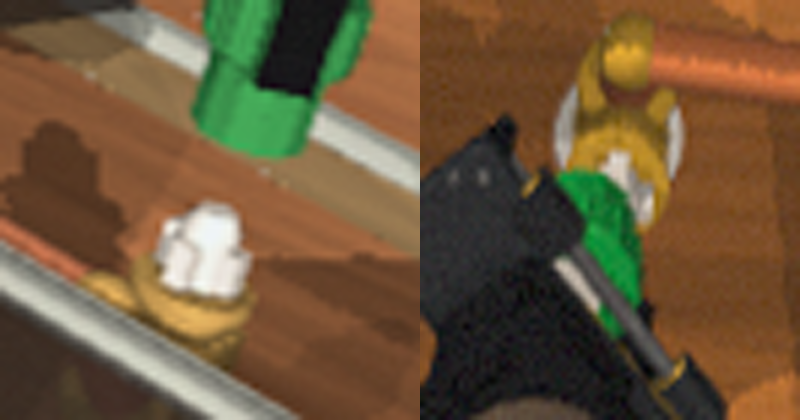

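The arm stopped short because q5 reached its −9° limit. The pictures show the wheel clear of the stem. I'll fit a kinematic model from the logged poses to find a reachable branch.

```bash
cat > kin.py <<'E'
import numpy as np,json
from scipy.optimize import least_squares
from scipy.spatial.transform import Rotation as Rot
def fk(p,q,sg=(1,1)):
    a1,z1,a2,z2,y4,z4,x5,z5,y6,z6,tx,ty,tz,r1,r2,r3=p
    ax=np.array([[0,0,1],[0,1,0],[0,-1,0],[sg[0],0,0],[0,-1,0],[sg[1],0,0]],float)
    pt=np.array([[0,0,0],[a1,0,z1],[a2,0,z2],[0,y4,z4],[x5,0,z5],[0,y6,z6]])
    R=np.eye(3);t=np.zeros(3)
    for a,c,qq in zip(ax,pt,np.radians(q)):
        Ri=Rot.from_rotvec(a*qq).as_matrix();t=t+R@(c-Ri@c);R=R@Ri
    return t+R@[tx,ty,tz],R@Rot.from_rotvec([r1,r2,r3]).as_matrix()
LO=np.array([-179.8,-69.2,-61.2,-181.2,-171.1,-177.4]);HI=np.array([179.8,118.1,80.6,117.6,-9.2,177.4])
def load():
    k=json.load(open("kin.json"));return np.array(k["p"]),k["sg"]
def ik(p,sg,pos,R,q0):
    f=lambda q:np.r_[(fk(p,q,sg)[0]-pos)*10,Rot.from_matrix(R.T@fk(p,q,sg)[1]).as_rotvec()]
    r=least_squares(f,np.clip(q0,LO+1,HI-1),bounds=(LO,HI),x_scale=30);return r.x,r.cost
E
cat > fit.py <<'E'
from kin import *
from station import r
import pickle
from h import down
s=r.sense();w,_=pickle.load(open("w2.pkl","rb"))
D=[([-60.183,22.042,.453,0,-68.411,-14.817],[.1616,-.6032,.2466],np.array([[-.96598,-.25863,-.0006],[-.25863,.96597,.00186],[.0001,.00196,-1]])),
([-5.0297,6.1337,-20.6757,-.0213,-63.1748,-19.7883],[.4212,-.1974,.2505],np.array([[-.42,-.908,0],[-.908,.42,0],[0,0,-1]])),
([53.2115,10.6071,-23.1878,.0005,-56.2194,-19.4201],[.4001,.2682,.1998],np.array([[.556,-.831,0],[-.831,-.556,0],[0,0,-1]])),
([52.6603,5.6892,-14.6639,.1556,-68.7569,-19.0792],[.4042,.2652,.295],np.array([[.554,-.832,.011],[-.833,-.554,.011],[-.003,-.016,-1]])),
(w["joints"],w["tcp_pos"],np.array(w["ee_rot"])),(s["joints"],s["tcp_pos"],np.array(s["ee_rot"]))]
best=None
for sg in((1,1),(1,-1),(-1,1),(-1,-1)):
  for h in(0,1,2,3):
    h0=Rot.from_euler("x",90*h).as_matrix()@np.array([[0,0,1],[0,-1,0],[1,0,0.]])
    p0=np.r_[.0,.25,.0,.7,-.16,.7,.4,.7,-.16,.7,.6,-.16,.7,Rot.from_matrix(h0).as_rotvec()]
    def f(p):
        o=[]
        for q,x,R in D:
            t,Q=fk(p,q,sg);o+=[(t-x)*10,Rot.from_matrix(Q.T@R).as_rotvec()]
        return np.r_[np.concatenate(o),(p-p0)*1e-3]
    z=least_squares(f,p0);
    if best is None or z.cost<best[0]: best=(z.cost,z.x,sg,z.fun)
c,p,sg,fun=best;print(c,sg,p.round(3),np.abs(fun[:36]).reshape(-1,6).max(1).round(4))
json.dump(dict(p=list(p),sg=sg),open("kin.json","w"))
E
python3 fit.py
```

```text
3.4893582871584595e-06 (-1, -1) [-0.003  0.167  0.     0.731 -0.001  0.73   0.42   0.731 -0.159  0.733
  0.708 -0.16   0.733 -1.209  1.209 -1.209] [0.0017 0.0008 0.0005 0.0006 0.0003 0.0003]
```

```bash
cat > sol.py <<'E'
from kin import *
from h import pose,SEAT
p,sg=load();rng=np.random.default_rng(0)
for h in(.05,0.):
    x,R=pose(h,0);S=[]
    for i in range(150):
        q,c=ik(p,sg,x,R,rng.uniform(LO,HI))
        if c<1e-7 and not any(np.abs(q-a).max()<2 for a in S): S.append(q)
    print("h",h,"tcp",x.round(3));[print(a.round(1)) for a in S]
E
python3 sol.py
```

```text
h 0.05 tcp [ 0.571 -0.002  0.213]
h 0.0 tcp [ 0.603 -0.005  0.175]
```

```bash
cat > sol.py <<'E'
import kin
from kin import *
from h import pose,SEAT
p,sg=load();rng=np.random.default_rng(0)
kin.HI=kin.HI.copy();kin.LO=kin.LO.copy();kin.HI[4]=100;kin.HI[3]=360;kin.LO[3]=-360;kin.HI[5]=400;kin.LO[5]=-400;kin.LO[2]=-150;kin.HI[2]=150
for h in(.05,0.):
    x,R=pose(h,0);S=[]
    for i in range(150):
        q,c=ik(p,sg,x,R,rng.uniform(kin.LO,kin.HI))
        if c<1e-7 and not any(np.abs(q-a).max()<2 for a in S): S.append(q)
    print("h",h,"tcp",x.round(3));[print(a.round(1)) for a in S]
E
python3 sol.py
```

```text
h 0.05 tcp [ 0.571 -0.002  0.213]
h 0.0 tcp [ 0.603 -0.005  0.175]
```

```bash
sed -i 's/x_scale=30)/x_scale=30,ftol=1e-14,xtol=1e-12,gtol=1e-14,max_nfev=300)/' kin.py; sed -i 's/    print("h",h/    print("mincost",min(C));print("h",h/; s/S=\[\]$/S=[];C=[]/; s/        if c<1e-7/        C.append(c)\n        if c<1e-6/; s/range(150)/range(60)/' sol.py; python3 sol.py
```

```text
mincost 0.004546155872997703
h 0.05 tcp [ 0.571 -0.002  0.213]
mincost 0.0034893039205281164
h 0.0 tcp [ 0.603 -0.005  0.175]
```

```bash
cat > map.py <<'E'
from kin import *
from h import *
p,sg=load();rng=np.random.default_rng(1)
def ik5(x,z,q0):
    def f(q):
        t,Q=fk(p,np.r_[q,0],sg);return np.r_[(t-x)*10,Q[:,2]-z]
    r=least_squares(f,np.clip(q0,LO[:5]+1,HI[:5]-1),bounds=(LO[:5],HI[:5]),x_scale=30,ftol=1e-13,xtol=1e-11,gtol=1e-13);return r.x,r.cost
if __name__=="__main__":
  seeds=[np.array([a,b,c,d,e]) for a,b,c in((10,20,-35),(-15,20,-35)) for d,e in((0,-20),(90,-15),(-90,-15),(-175,-20))]
  for h in(.0,.05):
    C=SEAT+ZS*(h+.051)
    print("h",h,"rows: lean about SY (deg, + = tool steeper/downward), cols: about XS (deg)")
    for b in(-15,-10,-5,0,5,10,15):
      row=[]
      for a in(-20,-15,-10,-5,0,5,10,15,20):
        z=Rot.from_rotvec(SY*np.radians(b)).apply(Rot.from_rotvec(XS*np.radians(a)).apply(-ZS))
        S=[ik5(C-.007*z,z,q) for q in seeds];k=min(S,key=lambda v:v[1])
        row.append("ok(%4.0f,%4.0f)"%(k[0][3],k[0][4]) if k[1]<1e-7 else "%-13.3f"%np.sqrt(2*k[1]))
      print("%4d"%b," ".join(row))
E
time python3 map.py
```

```text
h 0.0 rows: lean about SY (deg, + = tool steeper/downward), cols: about XS (deg)
 -15 0.150         0.120         0.033         ok(-169, -23) ok(-144, -15) 0.002         ok( -99, -12) ok( -95, -18) ok( -92, -25)
 -10 0.095         0.130         0.044         ok(-166, -12) 0.052         0.088         0.059         ok( -70, -11) ok( -76, -21)
  -5 0.035         0.091         0.055         0.030         0.109         0.172         0.102         0.016         ok( -60, -18)
   0 ok( 111, -30) 0.024         0.072         0.093         0.148         0.170         0.093         0.010         ok( -47, -19)
   5 ok(  94, -30) ok( 104, -22) ok( 117, -14) 0.044         0.117         0.105         0.048         ok( -20, -13) ok( -38, -22)
  10 ok(  76, -31) ok(  80, -24) ok(  84, -17) ok(  91, -10) 0.036         0.026         ok(   4, -12) ok( -18, -20) ok( -32, -27)
  15 ok(  60, -34) ok(  58, -29) ok(  54, -24) ok(  47, -19) ok(  33, -17) ok(  15, -19) ok(  -3, -22) ok( -17, -27) ok( -28, -32)
h 0.05 rows: lean about SY (deg, + = tool steeper/downward), cols: about XS (deg)
 -15 0.106         0
[... 239 characters left out ...]
8)
  -5 ok( 115, -32) 0.043         0.070         0.072         0.144         0.210         0.124         0.037         ok( -49, -17)
   0 ok(  99, -31) ok( 110, -24) 0.023         0.068         0.131         0.150         0.092         0.016         ok( -38, -19)
   5 ok(  82, -32) ok(  87, -25) ok(  95, -17) 0.009         0.062         0.068         0.030         ok( -12, -14) ok( -32, -23)
  10 ok(  66, -35) ok(  66, -29) ok(  65, -23) ok(  62, -17) ok(  53, -13) ok(  31, -13) ok(   6, -17) ok( -13, -22) ok( -27, -29)
  15 ok(  53, -39) ok(  50, -34) ok(  45, -29) ok(  38, -26) ok(  27, -24) ok(  13, -24) ok(  -1, -26) ok( -14, -30) ok( -25, -35)
real	0m24.418s
user	0m24.903s
sys	0m0.120s
```

```bash
cat > ring.py <<'E'
from kin import *
from h import *
from map import ik5
p,sg=load()
def Rg(tau,s):
    t=np.radians(tau);z=np.array([np.sin(t),0,-np.cos(t)]);y=np.array([0,s,0.]);return np.c_[np.cross(y,z),y,z]
def Rw(th): # wheel rotation, anticlockwise th deg about stem
    return Rot.from_rotvec(ZS*np.radians(th)).as_matrix()@np.c_[XS,SY,ZS]
def tpose(h,th,tau,s):
    R=Rw(th)@Rg(tau,s);return SEAT+ZS*(h+.050)-.006*R[:,2],R
def q6of(q5,R):
    Q=fk(p,np.r_[q5,0],sg)[1];A=Q.T@R;a=np.degrees(np.arctan2(A[1,0],A[0,0])) # turn about tool z
    k=fk(p,np.r_[q5,10],sg)[1];B=Q.T@k;sgn=np.sign(B[1,0]);return ((sgn*a+180)%360)-180
if __name__=="__main__":
  for tau in(15,20,25):
   for h in(0.,.06):
    seedok={}
    for th in range(0,360,15):
      x,R=tpose(h,th,tau,1);S=[]
      for q0 in([10,20,-35,0,-20],[10,20,-35,90,-20],[-15,20,-35,-90,-20],[-15,20,-35,-170,-20]):
        q,c=ik5(x,R[:,2],np.array(q0,float))
        if c<1e-7 and not any(np.abs(q-a).max()<3 for a in S):S.append(q)
      seedok[th]=[(int(q[3]),int(q[4]),int(q6of(q,R))) for q in S]
    print("tau",tau,"h",h,seedok)
E
time python3 ring.py
```

```text
tau 15 h 0.0 {0: [(-144, -15, 61)], 15: [], 30: [], 45: [], 60: [], 75: [], 90: [], 105: [(-18, -10, 18)], 120: [(-9, -12, 23)], 135: [(0, -14, 28)], 150: [(9, -15, 31)], 165: [(21, -16, 34)], 180: [(33, -17, 36)], 195: [(47, -17, 37)], 210: [(63, -17, 38)], 225: [(79, -18, 39)], 240: [(95, -19, 41)], 255: [(110, -21, 44)], 270: [], 285: [], 300: [], 315: [], 330: [(-179, -23, 66)], 345: [(-163, -20, 67)]}
tau 15 h 0.06 {0: [], 15: [], 30: [], 45: [], 60: [], 75: [], 90: [], 105: [(-7, -11, 5)], 120: [(-3, -16, 15)], 135: [(2, -19, 23)], 150: [(9, -21, 30)], 165: [(17, -23, 36)], 180: [(26, -24, 41)], 195: [(36, -25, 46)], 210: [(47, -25, 50)], 225: [(59, -25, 53)], 240: [(74, -24, 55)], 255: [(90, -24, 58)], 270: [(107, -23, 60)], 285: [], 300: [], 315: [], 330: [(-175, -14, 63)], 345: []}
tau 20 h 0.0 {0: [(-154, -28, 74)], 15: [(-136, -23, 69)], 30: [(-114, -18, 58)], 45: [(-93, -16, 48)], 60: [(-75, -15, 41)], 75: [(-60, -17, 38)], 90: [(-47, -18, 38)], 105: [(-35, -21, 39)], 120: [(-24, -23, 41)], 135: [(-14, -24, 44)], 150: [(-4, -26, 47)], 165: [(6, -27, 49)], 180: [(17, -27, 
[... 1032 characters left out ...]
25: [(49, -34, 59)], 240: [(66, -34, 58)], 255: [(83, -35, 57)], 270: [(101, -36, 57)], 285: [], 300: [], 315: [], 330: [], 345: [(-174, -44, 77)]}
tau 25 h 0.06 {0: [(-151, -30, 71)], 15: [(-131, -25, 64)], 30: [(-110, -22, 55)], 45: [(-91, -21, 46)], 60: [(-75, -22, 42)], 75: [(-61, -25, 40)], 90: [(-49, -28, 40)], 105: [(-38, -31, 42)], 120: [(-28, -34, 45)], 135: [(-18, -36, 48)], 150: [(-9, -39, 51)], 165: [(0, -40, 54)], 180: [(9, -41, 58)], 195: [(19, -41, 60)], 210: [(30, -41, 63)], 225: [(42, -40, 64)], 240: [(56, -39, 65)], 255: [(72, -38, 65)], 270: [(89, -38, 66)], 285: [(108, -39, 67)], 300: [], 315: [], 330: [], 345: [(-171, -35, 74)]}
real	0m11.389s
user	0m11.885s
sys	0m0.128s
```

The model fits to better than 0.2 mm. It shows the tool cannot stand in line with the stem, because q5 would pass its limit. With the tool tilted 22° about its closing axis relative to the wheel, wheel angles from −15° to 270° are reachable. So I'll put the wheel down at its old spot and regrasp it tilted.

Run:
```python
from station import r
from h import *
s=r.sense();rel(s,(.4036,.2638,.17),down(213.7))
```

```text
xyz [-308.5  -13.5  -57.7] ang [-0.4586 -0.4586  0.0815] rows 6.3
```

Call:
move_arm([
  {"grip":0.5,"xyz":[-25,0,-45],"angular":[-0.06,-0.06,0.01]},
  {"grip":0.5,"xyz":[-308.5,-13.5,-57.7],"angular":[-0.4586,-0.4586,0.0815]},
  {"grip":0.5,"xyz":[-308.5,-13.5,-57.7],"angular":[-0.4586,-0.4586,0.0815]},
  {"grip":0.5,"xyz":[-308.5,-13.5,-57.7],"angular":[-0.4586,-0.4586,0.0815]},
  {"grip":0.5,"xyz":[-308.5,-13.5,-57.7],"angular":[-0.4586,-0.4586,0.0815]},
  {"grip":0.5,"xyz":[-308.5,-13.5,-57.7],"angular":[-0.4586,-0.4586,0.0815]},
  {"grip":0.5,"xyz":[-308.5,-13.5,-57.7],"angular":[-0.4586,-0.4586,0.0815]},
  {"grip":0.5,"xyz":[-308.5,-13.5,-57.7],"angular":[-0.4586,-0.4586,0.0815]},
  {"grip":0.5,"xyz":[-308.5,-13.5,-57.7],"angular":[-0.4586,-0.4586,0.0815]},
  {"grip":0.5,"xyz":[-308.5,-13.5,-57.7],"angular":[-0.4586,-0.4586,0.0815]},
])

```text
time_s: 7.25
tcp_pos: [0.4026, 0.2654, 0.1692]
ee_rot: [[0.554, -0.832, -0.001], [-0.832, -0.554, 0.0], [-0.0, 0.0, -1.0]]
wrist_force: [0.8, -0.0, -2.1]
gripper_width: 0.68
gripper_force: 30.0
```

Run:
```python
from station import r
from h import *
s=r.sense();print(s["tcp_pos"],s["ee_rot"],s["joints"]);rel(s,(.4036,.2638,.0595),down(213.7))
```

```text
[0.4026 0.2654 0.1692] [[ 0.5541 -0.8324 -0.0006]
 [-0.8324 -0.5541  0.    ]
 [-0.0003  0.0004 -1.    ]] [ 52.732   12.6644 -25.5704  -0.0337 -51.7833 -19.0592]
xyz [  1.9   0.  109.7] ang [ 0.0004  0.0003 -0.0008] rows 2.2
```

Call:
move_arm([
  {"grip":0.5,"xyz":[2,0,50],"angular":[0,0,0]},
  {"grip":0.5,"xyz":[2,0,90],"angular":[0,0,0]},
  {"grip":0.5,"xyz":[2,0,105],"angular":[0,0,0]},
  {"grip":0.5,"xyz":[2,0,110],"angular":[0,0,0]},
  {"grip":0.5,"xyz":[2,0,110.5],"angular":[0,0,0]},
  {"grip":1,"xyz":[2,0,110.5],"angular":[0,0,0]},
  {"grip":1,"xyz":[2,0,110.5],"angular":[0,0,0]},
  {"grip":1,"xyz":[2,0,110.5],"angular":[0,0,0]},
  {"grip":1,"xyz":[2,0,110.5],"angular":[0,0,0]},
])

```text
time_s: 8.15
tcp_pos: [0.4052, 0.2624, 0.0604]
ee_rot: [[0.555, -0.832, 0.002], [-0.832, -0.555, 0.001], [-0.0, -0.002, -1.0]]
wrist_force: [0.1, 0.8, -0.2]
gripper_width: 0.941
gripper_force: 0.0
```

Call:
move_arm([
  {"grip":1,"xyz":[0,0,-40],"angular":[0,0,0]},
  {"grip":1,"xyz":[0,0,-90],"angular":[0,0,0]},
  {"grip":1,"xyz":[0,0,-140],"angular":[0,0,0]},
  {"grip":1,"xyz":[0,0,-140],"angular":[0,0,0]},
  {"grip":1,"xyz":[0,0,-140],"angular":[0,0,0]},
])

```text
time_s: 8.65
tcp_pos: [0.4049, 0.2624, 0.2011]
ee_rot: [[0.555, -0.832, 0.003], [-0.832, -0.555, 0.003], [-0.001, -0.004, -1.0]]
wrist_force: [-0.2, 0.2, -1.4]
gripper_width: 0.998
gripper_force: 0.0
```

```bash
cat > tg.py <<'E'
from station import r
from h import *
from ring import Rg
def table(w,psi,tau,back,hz=.050):
    a=np.radians(psi);X=np.array([np.cos(a),np.sin(a),0]);Y=np.array([-np.sin(a),np.cos(a),0])
    R=np.c_[X,Y,UP]@Rg(tau,1);return np.r_[w,hz]-(.006+back)*R[:,2],R
E
python3 - <<'E'
from tg import *
from map import ik5
from ring import q6of
s=r.sense();print(s["tcp_pos"]);c=r.capture("wrist");im=c["img"]
hsv=cv2.cvtColor(im,cv2.COLOR_RGB2HSV)
w=cv2.inRange(hsv,(0,0,150),(180,60,255));N,l,st,ce=cv2.connectedComponentsWithStats(w)
for i in range(1,N):
    if st[i,4]>300: print(ce[i],st[i],wplane(s,c,ce[i],.064))
W=(.4015,.267)
for b in(.1,0):
    x,R=table(W,213.7,22,b);q,cst=ik5(x,R[:,2],np.array([50,20,-20,5,-80.]));print(x,q,cst,q6of(q,R))
rel(s,*table(W,213.7,22,.1))
E
```

```text
[0.4049 0.2624 0.2011]
[222.2469  10.0359] [205   0  38  29 640] [0.5291 0.1569 0.064 ]
[279.0855 212.0365] [263 197  33  31 795] [0.4044 0.2657 0.064 ]
[0.4345 0.289  0.1483] [ 48.3086  28.2782  -5.5636  -5.5526 -77.5519] 6.478828332918661e-30 77.61430272607925
[0.4034 0.2682 0.0556] [ 49.2382  31.8844 -15.561   -6.4129 -63.949 ] 8.602166096605589e-31 78.36944139510882
xyz [ -5.7 -39.2  53. ] ang [-0.3054 -0.3034 -1.5492] rows 10.7
```

The wheel stands at (0.4044,0.2657). Now the tilted approach.

Call:
move_arm([
  {"grip":1,"xyz":[-3,-41,53],"angular":[-0.3054,-0.3034,-1.5492]},
  {"grip":1,"xyz":[-3,-41,53],"angular":[-0.3054,-0.3034,-1.5492]},
  {"grip":1,"xyz":[-3,-41,53],"angular":[-0.3054,-0.3034,-1.5492]},
  {"grip":1,"xyz":[-3,-41,53],"angular":[-0.3054,-0.3034,-1.5492]},
  {"grip":1,"xyz":[-3,-41,53],"angular":[-0.3054,-0.3034,-1.5492]},
  {"grip":1,"xyz":[-3,-41,53],"angular":[-0.3054,-0.3034,-1.5492]},
  {"grip":1,"xyz":[-3,-41,53],"angular":[-0.3054,-0.3034,-1.5492]},
  {"grip":1,"xyz":[-3,-41,53],"angular":[-0.3054,-0.3034,-1.5492]},
  {"grip":1,"xyz":[-3,-41,53],"angular":[-0.3054,-0.3034,-1.5492]},
  {"grip":1,"xyz":[-3,-41,53],"angular":[-0.3054,-0.3034,-1.5492]},
])

```text
time_s: 9.7
tcp_pos: [0.4366, 0.2864, 0.1445]
ee_rot: [[0.826, 0.47, -0.312], [0.431, -0.882, -0.188], [-0.363, 0.021, -0.931]]
wrist_force: [0.3, -0.1, -0.3]
gripper_width: 0.999
gripper_force: 0.0
```

Run:
```python
from tg import *
s=r.sense();print(s["tcp_pos"],s["joints"]);W=(.4044,.2657)
rel(s,*table(W,213.7,22,.1));rel(s,*table(W,213.7,22,0))
```

```text
[0.4366 0.2864 0.1445] [ 47.6536  28.0472  -6.3737  -6.1184 -76.1931  72.7131]
xyz [-0.1 -0.7 -4. ] ang [-0.0169 -0.011  -0.0994] rows 0.7
xyz [-1.1  1.  95.9] ang [-0.0169 -0.011  -0.0994] rows 1.9
```

Call:
move_arm([
  {"grip":1,"xyz":[0,-1,-4],"angular":[-0.017,-0.011,-0.099]},
  {"grip":1,"xyz":[0,0,0],"angular":[-0.017,-0.011,-0.099]},
  {"grip":1,"xyz":[0,0,0],"angular":[-0.017,-0.011,-0.099]},
])

```text
time_s: 10.0
tcp_pos: [0.4362, 0.2864, 0.1447]
ee_rot: [[0.776, 0.548, -0.311], [0.508, -0.836, -0.206], [-0.373, 0.002, -0.928]]
wrist_force: [0.2, 0.2, 0.5]
gripper_width: 0.997
gripper_force: 0.0
```

Run:
```python
from tg import *
s=r.sense();W=(.4044,.2657);rel(s,*table(W,213.7,22,0))
```

```text
xyz [ 0.2 -0.3 96. ] ang [-0.0013 -0.0017 -0.008 ] rows 1.9
```

Call:
move_arm([
  {"grip":1,"xyz":[0,0,40],"angular":[0,0,-0.008]},
  {"grip":1,"xyz":[0,0,75],"angular":[0,0,-0.008]},
  {"grip":1,"xyz":[0,0,96],"angular":[0,0,-0.008]},
  {"grip":1,"xyz":[0,0,96],"angular":[0,0,-0.008]},
  {"grip":0.5,"xyz":[0,0,96],"angular":[0,0,-0.008]},
  {"grip":0.5,"xyz":[0,0,96],"angular":[0,0,-0.008]},
  {"grip":0.5,"xyz":[0,0,96],"angular":[0,0,-0.008]},
  {"grip":0.5,"xyz":[0,0,96],"angular":[0,0,-0.008]},
  {"grip":0.5,"xyz":[0,0,96],"angular":[0,0,-0.008]},
  {"grip":0.5,"xyz":[0,0,96],"angular":[0,0,-0.008]},
])

```text
time_s: 11.0
tcp_pos: [0.4082, 0.2681, 0.0582]
ee_rot: [[0.772, 0.557, -0.307], [0.518, -0.831, -0.203], [-0.368, -0.002, -0.93]]
wrist_force: [0.3, 0.8, 4.1]
gripper_width: 0.682
gripper_force: 30.0
```

Run:
```python
from tg import *
s=r.sense();R=np.array(s["ee_rot"]);x=np.array(s["tcp_pos"]);print(x,R,s["joints"],s["wrist_force"])
a=np.degrees(np.arctan2(R[2,0],R[2,2]));print("tilt",np.degrees(np.arccos(-R[2,2])),"y z-comp",R[2,1])
print("foot in tool",R.T@(np.array([.4044,.2657,0])-x)*1000)
```

```text
[0.4082 0.2681 0.0582] [[ 0.7721  0.5566 -0.3067]
 [ 0.5183 -0.8308 -0.2029]
 [-0.3678 -0.0023 -0.9299]] [ 48.9003  31.6653 -15.5687  -6.2549 -63.773   78.7539] [0.2873 0.7751 4.1407]
tilt 21.57909884134499 y z-comp -0.0022973886145422097
foot in tool [17.2243  0.0372 55.7627]
```

```bash
cat > v.py <<'E'
from station import r
from h import *
from ring import Rg,Rw,q6of,ik5
from kin import *
F=np.array([.0172,0,.0558]);TAU=21.6
def vp(h,th,dx=0,dy=0):
    R=Rw(th)@Rg(TAU,1);return SEAT+ZS*h+XS*dx/1e3+SY*dy/1e3-R@F,R
def st(s):
    R=np.array(s["ee_rot"]);v=np.array(s["tcp_pos"])+R@F-SEAT;W=R@Rg(TAU,1).T
    a=np.c_[XS,SY,ZS].T@W;th=np.degrees(np.arctan2(a[1,0],a[0,0]))%360
    print("xs %.1f y %.1f h %.1f th %.1f tiltvec"%(v@XS*1e3,v@SY*1e3,v@ZS*1e3,th),np.degrees(a[:2,2]).round(1),"F",np.round([np.dot(s["wrist_force"],k) for k in(XS,SY,ZS)],1),"M",np.round(np.dot(s["moment"],ZS),2),"t",s["time_s"],"g",np.round(s["gripper_width"],3),"j",np.round(s["joints"],0))
E
python3 - <<'E'
from v import *
s=r.sense();R=np.array(s["ee_rot"]);print("up150 in tool",(R.T@[0,0,190]).round(1))
s2=dict(s);s2["tcp_pos"]=np.array(s["tcp_pos"])+[0,0,.19]
rel(s2,*vp(.06,180))
for f in np.linspace(0,1,6):
    x1,R1=vp(.06,180);x=s2["tcp_pos"]*(1-f)+x1*f;w=Rot.from_matrix(R.T@R1).as_rotvec();Q=R@Rot.from_rotvec(w*f).as_matrix()
    q,c=ik5(x,Q[:,2],np.array([40,20,-20,5,-50.]));print(f,x.round(3),q.round(1),c<1e-8,round(q6of(q,Q)))
E
```

```text
up150 in tool [ -69.9   -0.4 -176.7]
xyz [ -4.8 310.1  27.7] ang [0.0173 0.6702 0.7033] rows 6.5
0.0 [0.408 0.268 0.248] [ 48.9  19.8  -3.5  -5.6 -87.6] True 76
0.2 [0.44  0.215 0.243] [ 43.7  16.1  -9.3  -2.2 -78.4] True 73
0.4 [0.472 0.162 0.238] [ 38.3  13.1 -14.5   1.2 -68.9] True 69
0.6000000000000001 [0.504 0.109 0.233] [ 32.5  10.9 -19.3   4.7 -58.8] True 65
0.8 [0.536 0.056 0.228] [ 26.5   9.8 -23.6   8.5 -48.1] True 61
1.0 [0.569 0.002 0.223] [ 20.3   9.7 -27.8  13.4 -36.6] True 54
```

Call:
move_arm([
  {"grip":0.5,"xyz":[-15,0,-37],"angular":[0,0,0]},
  {"grip":0.5,"xyz":[-33,0,-83],"angular":[0,0,0]},
  {"grip":0.5,"xyz":[-51,0,-130],"angular":[0,0,0]},
  {"grip":0.5,"xyz":[-70,0,-177],"angular":[0,0,0]},
  {"grip":0.5,"xyz":[-70,0,-177],"angular":[0,0,0]},
  {"grip":0.5,"xyz":[-70,0,-177],"angular":[0,0,0]},
])

```text
time_s: 11.6
tcp_pos: [0.4081, 0.2678, 0.2487]
ee_rot: [[0.772, 0.556, -0.306], [0.519, -0.831, -0.201], [-0.366, -0.004, -0.93]]
wrist_force: [0.1, -0.3, -2.0]
gripper_width: 0.685
gripper_force: 30.0
```

Run:
```python
from v import *
s=r.sense();print(s["tcp_pos"]);rel(s,*vp(.06,180))
```

```text
[0.4081 0.2678 0.2487]
xyz [ -4.5 310.   27.6] ang [0.0152 0.6693 0.7028] rows 6.5
```

Call:
move_arm([
  {"grip":0.5,"xyz":[-4.5,310,27.6],"angular":[0.015,0.669,0.703]},
  {"grip":0.5,"xyz":[-4.5,310,27.6],"angular":[0.015,0.669,0.703]},
  {"grip":0.5,"xyz":[-4.5,310,27.6],"angular":[0.015,0.669,0.703]},
  {"grip":0.5,"xyz":[-4.5,310,27.6],"angular":[0.015,0.669,0.703]},
  {"grip":0.5,"xyz":[-4.5,310,27.6],"angular":[0.015,0.669,0.703]},
  {"grip":0.5,"xyz":[-4.5,310,27.6],"angular":[0.015,0.669,0.703]},
  {"grip":0.5,"xyz":[-4.5,310,27.6],"angular":[0.015,0.669,0.703]},
  {"grip":0.5,"xyz":[-4.5,310,27.6],"angular":[0.015,0.669,0.703]},
  {"grip":0.5,"xyz":[-4.5,310,27.6],"angular":[0.015,0.669,0.703]},
  {"grip":0.5,"xyz":[-4.5,310,27.6],"angular":[0.015,0.669,0.703]},
])

```text
time_s: 12.6
tcp_pos: [0.5689, 0.0031, 0.2227]
ee_rot: [[0.945, -0.097, 0.311], [-0.091, -0.995, -0.034], [0.313, 0.004, -0.95]]
wrist_force: [0.4, 0.9, -1.9]
gripper_width: 0.683
gripper_force: 30.0
```

Run:
```python
from v import *
s=r.sense();st(s);rel(s,*vp(.06,180));rel(s,*vp(.036,180));rel(s,*vp(.014,180))
b=r.capture("scene");p=proj(b,SEAT+.03*ZS)[0]
for k in(0,.06): print(proj(b,SEAT+k*ZS)[0])
x,y=(p-35).astype(int);print(x,y);a=cv2.resize(b["img"][y-15:y+55,x:x+70],(420,420),interpolation=cv2.INTER_CUBIC)
cv2.imwrite("pics/pre2.png",np.hstack([a,r.capture("wrist")["img"][:,90:470]])[:,:,::-1])
```

```text
xs -0.5 y 0.6 h 59.3 th 180.2 tiltvec [0.2 0.1] F [-1.   0.9 -1.7] M 0.04 t 12.6 g 0.683 j [ 20.  10. -27.  13. -37.  54.]
xyz [ 0.   0.7 -0.8] ang [0.003  0.0028 0.0033] rows 0.0
xyz [ 8.9  0.6 21.5] ang [0.003  0.0028 0.0033] rows 0.5
xyz [17.1  0.6 41.9] ang [0.003  0.0028 0.0033] rows 0.9
[227.5152 264.2841]
[234.9225 242.2974]
196 218
```

View pics/pre2.png

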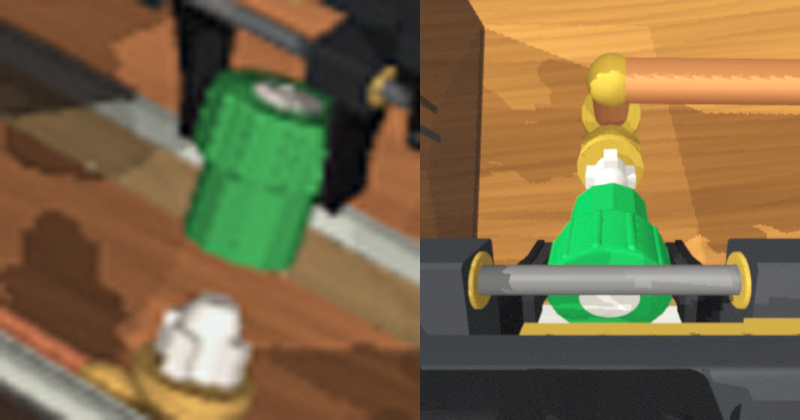

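Picture pre2: the wheel hangs in line above the stem. The scene crop has the white cap disc at crop (290,97), the foot at about (248,243) and the nose at (212,303). The wrist view has wheel and collar both in column 280. Check the cap disc and nose against the kinematics.

Run:
```python
from v import *
import pickle
s=r.sense();b=r.capture("scene");R=np.array(s["ee_rot"]);foot=np.array(s["tcp_pos"])+R@F
hsv=cv2.cvtColor(b["img"],cv2.COLOR_RGB2HSV)
m=cv2.inRange(hsv,(0,0,110),(180,70,255));m[:, :225]=0;m[:,265:]=0;m[:200]=0;m[240:]=0
N,l,stt,ce=cv2.connectedComponentsWithStats(m);print([(ce[i].round(1).tolist(),stt[i].tolist()) for i in range(1,N) if stt[i,4]>10])
g=cv2.inRange(hsv,(45,80,30),(80,255,255));g[:, :215]=0;g[:,265:]=0;g[:200]=0;g[270:]=0
ys,xs=np.nonzero(g);print("green bbox",xs.min(),xs.max(),ys.min(),ys.max())
an=np.arange(0,2*np.pi,.1);cir=lambda c,rr:np.array([c+rr*(np.cos(a)*XS+np.sin(a)*SY) for a in an])
pp=proj(b,np.vstack([cir(foot,.023),cir(foot+.034*ZS,.03),cir(foot+.064*ZS,.03)]));print("pred bbox",pp.min(0),pp.max(0),"disc",proj(b,foot+.064*ZS),"nose",proj(b,SEAT+.032*ZS))
p0=proj(b,foot)[0]
for k,n in((XS,"XS"),(SY,"SY"),(ZS,"ZS")): print(n,"px per 10mm",proj(b,foot+.01*k)[0]-p0)
```

```text
[([243.1, 218.8], [238, 217, 11, 5, 33]), ([226.8, 227.6], [225, 224, 5, 7, 19]), ([251.8, 238.4], [247, 237, 11, 3, 22])]
green bbox 227 251 214 247
pred bbox [225.8594 213.1681] [255.4376 247.0773] disc [[243.3135 218.3886]] nose [[231.436 252.646]]
XS px per 10mm [-2.2929  0.6294]
SY px per 10mm [3.3232 1.8001]
ZS px per 10mm [ 1.2588 -3.7338]
```

Agreement is within about 1 px. Descend gently towards the spline.

Call:
move_arm([
  {"grip":0.5,"xyz":[5,0.6,14],"angular":[0.003,0.003,0.003]},
  {"grip":0.5,"xyz":[11,0.6,27],"angular":[0.003,0.003,0.003]},
  {"grip":0.5,"xyz":[12,0.6,30],"angular":[0.003,0.003,0.003]},
  {"grip":0.5,"xyz":[13.3,0.6,32.6],"angular":[0.003,0.003,0.003]},
  {"grip":0.5,"xyz":[14.4,0.6,35.5],"angular":[0.003,0.003,0.003]},
  {"grip":0.5,"xyz":[15.5,0.6,38.4],"angular":[0.003,0.003,0.003]},
  {"grip":0.5,"xyz":[15.5,0.6,38.4],"angular":[0.003,0.003,0.003]},
])

```text
time_s: 13.45
tcp_pos: [0.5955, -0.0012, 0.1915]
ee_rot: [[0.943, -0.101, 0.316], [-0.096, -0.995, -0.031], [0.317, -0.001, -0.948]]
wrist_force: [0.1, 1.5, -1.2]
gripper_width: 0.682
gripper_force: 30.0
```

Run:
```python
from v import *
s=r.sense();st(s);rel(s,*vp(.014,180))
```

```text
xs 0.4 y -0.9 h 18.1 th 179.9 tiltvec [-0.1  0. ] F [-0.8  1.5 -0.9] M -0.02 t 13.45 g 0.682 j [ 19.  14. -27.  14. -32.  55.]
xyz [ 1.2 -0.9  3.9] ang [-0.0001 -0.0018 -0.0016] rows 0.1
```

Call:
move_arm([
  {"grip":0.5,"xyz":[0.7,0,1.9],"angular":[0,0,0]},
  {"grip":0.5,"xyz":[1.5,0,3.7],"angular":[0,0,0]},
  {"grip":0.5,"xyz":[1.9,0,4.6],"angular":[0,0,0]},
  {"grip":0.5,"xyz":[1.9,0,4.6],"angular":[0,0,0]},
])

```text
time_s: 13.85
tcp_pos: [0.597, -0.0014, 0.1904]
ee_rot: [[0.944, -0.101, 0.315], [-0.096, -0.995, -0.032], [0.317, -0.0, -0.948]]
wrist_force: [-16.0, 6.0, 15.1]
gripper_width: 0.685
gripper_force: 30.0
```

Run:
```python
from v import *
s=r.sense();st(s)
```

```text
xs 0.8 y -1.1 h 16.3 th 179.9 tiltvec [-0.1  0.1] F [-3.   4.4 22.2] M -0.38 t 13.85 g 0.685 j [ 19.  15. -27.  14. -32.  55.]
```

Contact at h = 16.3 mm, which is teeth on teeth as the description says. Next is the turn-search clockwise about the wheel's axis, whose rows are the same in every call.

Run:
```python
from v import *
W=Rg(TAU,1).T; a=W[:,2];print("axis",a, "xs,sy at th180 in tool", (Rw(180)@Rg(TAU,1)).T@np.c_[XS,SY]) 
for t in(-3,-6,-9,-12,-15,-30,10,20,30,40,60):
    Q=Rot.from_rotvec(a*np.radians(t));print(t,((F-Q.apply(F))*1000).round(1),Q.as_rotvec().round(4))
```

```text
axis [-0.3681  0.     -0.9298] xs,sy at th180 in tool [[ 0.9298 -0.    ]
 [-0.     -1.    ]
 [-0.3681  0.    ]]
-3 [-0.   0.2  0. ] [ 0.0193 -0.      0.0487]
-6 [-0.   0.5  0. ] [ 0.0385 -0.      0.0974]
-9 [-0.1  0.7  0. ] [ 0.0578 -0.      0.146 ]
-12 [-0.1  0.9  0. ] [ 0.0771 -0.      0.1947]
-15 [-0.1  1.2  0.1] [ 0.0964 -0.      0.2434]
-30 [-0.6  2.3  0.2] [ 0.1927 -0.      0.4868]
10 [-0.1 -0.8  0. ] [-0.0642  0.     -0.1623]
20 [-0.3 -1.6  0.1] [-0.1285  0.     -0.3246]
30 [-0.6 -2.3  0.2] [-0.1927  0.     -0.4868]
40 [-1.  -2.9  0.4] [-0.257   0.     -0.6491]
60 [-2.1 -3.9  0.8] [-0.3855  0.     -0.9737]
```

Call:
move_arm([
  {"grip":0.5,"xyz":[-0.5,-0.8,0],"angular":[0.0193,0,0.0487]},
  {"grip":0.5,"xyz":[-0.5,-0.5,0],"angular":[0.0385,0,0.0974]},
  {"grip":0.5,"xyz":[-0.6,-0.3,0],"angular":[0.0578,0,0.146]},
  {"grip":0.5,"xyz":[-0.6,-0.1,0],"angular":[0.0771,0,0.1947]},
  {"grip":0.5,"xyz":[-0.6,0.2,0],"angular":[0.0964,0,0.2434]},
  {"grip":0.5,"xyz":[-0.6,0.2,0],"angular":[0.0964,0,0.2434]},
])

```text
time_s: 14.45
tcp_pos: [0.5964, -0.0024, 0.1901]
ee_rot: [[0.895, -0.296, 0.334], [-0.334, -0.94, 0.062], [0.296, -0.167, -0.94]]
wrist_force: [-13.2, 2.4, 14.3]
gripper_width: 0.686
gripper_force: 30.0
```

Run:
```python
from v import *
s=r.sense();st(s)
```

```text
xs 0.4 y -0.9 h 16.3 th 164.8 tiltvec [-0.   0.1] F [-1.1  1.1 19.5] M 0.1 t 14.45 g 0.686 j [ 16.  14. -24.   4. -32.  52.]
```

Call:
move_arm([
  {"grip":0.5,"xyz":[0,0.2,0],"angular":[0.0193,0,0.0487]},
  {"grip":0.5,"xyz":[0,0.5,0],"angular":[0.0385,0,0.0974]},
  {"grip":0.5,"xyz":[-0.1,0.7,0],"angular":[0.0578,0,0.146]},
  {"grip":0.5,"xyz":[-0.1,0.9,0],"angular":[0.0771,0,0.1947]},
  {"grip":0.5,"xyz":[-0.1,1.2,0.1],"angular":[0.0964,0,0.2434]},
  {"grip":0.5,"xyz":[-0.1,1.2,0.1],"angular":[0.0964,0,0.2434]},
])

```text
time_s: 15.05
tcp_pos: [0.5958, -0.0034, 0.1896]
ee_rot: [[0.802, -0.469, 0.371], [-0.549, -0.822, 0.148], [0.235, -0.323, -0.917]]
wrist_force: [-12.9, 1.2, 13.7]
gripper_width: 0.68
gripper_force: 30.0
```

Run:
```python
from v import *
s=r.sense();st(s)
```

```text
xs 0.1 y -0.8 h 16.3 th 149.9 tiltvec [-0.  0.] F [-1.1 -0.1 18.8] M 0.34 t 15.05 g 0.68 j [ 14.  14. -22.  -6. -31.  49.]
```

Call:
move_arm([
  {"grip":0.5,"xyz":[0,0.2,0],"angular":[0.0193,0,0.0487]},
  {"grip":0.5,"xyz":[0,0.5,0],"angular":[0.0385,0,0.0974]},
  {"grip":0.5,"xyz":[-0.1,0.7,0],"angular":[0.0578,0,0.146]},
  {"grip":0.5,"xyz":[-0.1,0.9,0],"angular":[0.0771,0,0.1947]},
  {"grip":0.5,"xyz":[-0.1,1.2,0.1],"angular":[0.0964,0,0.2434]},
  {"grip":0.5,"xyz":[-0.1,1.2,0.1],"angular":[0.0964,0,0.2434]},
])

```text
time_s: 15.65
tcp_pos: [0.5955, -0.0041, 0.1887]
ee_rot: [[0.67, -0.61, 0.423], [-0.729, -0.648, 0.22], [0.14, -0.456, -0.879]]
wrist_force: [-10.2, 1.7, 9.7]
gripper_width: 0.681
gripper_force: 30.0
```

Run:
```python
from v import *
s=r.sense();st(s)
```

```text
xs 0.1 y -0.5 h 15.6 th 134.8 tiltvec [-0. -0.] F [-1.7  0.6 14. ] M 0.49 t 15.65 g 0.681 j [ 11.  14. -21. -16. -29.  46.]
```

Call:
move_arm([
  {"grip":0.5,"xyz":[1.1,0,2.8],"angular":[0,0,0]},
  {"grip":0.5,"xyz":[1.1,-0.2,2.8],"angular":[-0.0193,0,-0.0487]},
  {"grip":0.5,"xyz":[1.1,-0.4,2.8],"angular":[-0.0321,0,-0.081]},
  {"grip":0.5,"xyz":[1.1,-0.4,2.8],"angular":[-0.0321,0,-0.081]},
])

```text
time_s: 16.05
tcp_pos: [0.5988, -0.0036, 0.1852]
ee_rot: [[0.718, -0.566, 0.405], [-0.673, -0.713, 0.197], [0.177, -0.414, -0.893]]
wrist_force: [-5.7, 0.1, 5.0]
gripper_width: 0.679
gripper_force: 30.0
```

Run:
```python
from v import *
s=r.sense();st(s);print(s["moment"],s["wrist_force"])
```

```text
xs 0.0 y -0.1 h 10.9 th 139.9 tiltvec [-0.1  0. ] F [-1.1 -0.5  7.5] M 0.19 t 16.05 g 0.679 j [ 12.  14. -21. -13. -30.  47.]
[-0.0518  1.7664  0.0533] [-5.7002  0.0808  5.0492]
```

It meshed: h fell to 10.9 mm. Push home.

Call:
move_arm([
  {"grip":0.5,"xyz":[1.1,0,2.8],"angular":[0,0,0]},
  {"grip":0.5,"xyz":[2.2,0,5.6],"angular":[0,0,0]},
  {"grip":0.5,"xyz":[3.3,0,8.4],"angular":[0,0,0]},
  {"grip":0.5,"xyz":[4.2,0,10.6],"angular":[0,0,0]},
  {"grip":0.5,"xyz":[4.6,0,11.6],"angular":[0,0,0]},
  {"grip":0.5,"xyz":[4.6,0,11.6],"angular":[0,0,0]},
])

```text
time_s: 16.65
tcp_pos: [0.6054, -0.0045, 0.1769]
ee_rot: [[0.718, -0.567, 0.403], [-0.674, -0.712, 0.198], [0.175, -0.414, -0.893]]
wrist_force: [-16.5, 1.4, 17.1]
gripper_width: 0.687
gripper_force: 30.0
```

Run:
```python
from v import *
s=r.sense();st(s)
```

```text
xs -0.3 y -0.2 h 0.3 th 139.9 tiltvec [ 0. -0.] F [-1.6 -0.3 23.7] M 0.23 t 16.65 g 0.687 j [ 11.  15. -20. -14. -29.  48.]
```

Home at h = 0.3 mm. Compute the opening turn.

Run:
```python
from v import *
a=Rg(TAU,1).T[:,2]
for t in range(6,61,6):
    Q=Rot.from_rotvec(a*np.radians(t));print(t,((F-Q.apply(F))*1000).round(1),Q.as_rotvec().round(3))
```

```text
6 [-0.  -0.5  0. ] [-0.039  0.    -0.097]
12 [-0.1 -0.9  0. ] [-0.077  0.    -0.195]
18 [-0.2 -1.4  0.1] [-0.116  0.    -0.292]
24 [-0.4 -1.9  0.1] [-0.154  0.    -0.389]
30 [-0.6 -2.3  0.2] [-0.193  0.    -0.487]
36 [-0.8 -2.7  0.3] [-0.231  0.    -0.584]
42 [-1.1 -3.   0.4] [-0.27   0.    -0.682]
48 [-1.4 -3.4  0.6] [-0.308  0.    -0.779]
54 [-1.7 -3.7  0.7] [-0.347  0.    -0.876]
60 [-2.1 -3.9  0.8] [-0.385  0.    -0.974]
```

Call:
move_arm([
  {"grip":0.5,"xyz":[0,0,0],"angular":[0,0,0]},
  {"grip":0.5,"xyz":[0,0,0],"angular":[0,0,0]},
  {"grip":0.5,"xyz":[0,0,0],"angular":[0,0,0]},
])

```text
time_s: 16.95
tcp_pos: [0.6054, -0.0045, 0.177]
ee_rot: [[0.718, -0.567, 0.403], [-0.674, -0.712, 0.198], [0.175, -0.414, -0.893]]
wrist_force: [-15.7, 1.4, 17.4]
gripper_width: 0.676
gripper_force: 30.0
```

Call:
move_arm([
  {"grip":0.5,"xyz":[0,-0.5,0],"angular":[-0.039,0,-0.097]},
  {"grip":0.5,"xyz":[-0.1,-0.9,0],"angular":[-0.077,0,-0.195]},
  {"grip":0.5,"xyz":[-0.2,-1.4,0.1],"angular":[-0.116,0,-0.292]},
  {"grip":0.5,"xyz":[-0.4,-1.9,0.1],"angular":[-0.154,0,-0.389]},
  {"grip":0.5,"xyz":[-0.6,-2.3,0.2],"angular":[-0.193,0,-0.487]},
  {"grip":0.5,"xyz":[-0.8,-2.7,0.3],"angular":[-0.231,0,-0.584]},
  {"grip":0.5,"xyz":[-1.1,-3,0.4],"angular":[-0.27,0,-0.682]},
  {"grip":0.5,"xyz":[-1.4,-3.4,0.6],"angular":[-0.308,0,-0.779]},
  {"grip":0.5,"xyz":[-1.4,-3.4,0.6],"angular":[-0.308,0,-0.779]},
])

```text
time_s: 17.85
tcp_pos: [0.6068, -0.0005, 0.1777]
ee_rot: [[0.95, 0.009, 0.313], [0.037, -0.996, -0.084], [0.311, 0.091, -0.946]]
wrist_force: [-18.9, 5.3, 18.6]
gripper_width: 0.686
gripper_force: 30.0
```

Run:
```python
from v import *
s=r.sense();st(s)
```

```text
xs 0.1 y 0.2 h 0.3 th 188.1 tiltvec [-0.1  0. ] F [-2.9  3.4 26.7] M -0.33 t 17.85 g 0.686 j [ 19.  16. -29.  21. -31.  55.]
```

Call:
move_arm([
  {"grip":0.5,"xyz":[0,-0.5,0],"angular":[-0.039,0,-0.097]},
  {"grip":0.5,"xyz":[-0.1,-0.9,0],"angular":[-0.077,0,-0.195]},
  {"grip":0.5,"xyz":[-0.2,-1.4,0.1],"angular":[-0.116,0,-0.292]},
  {"grip":0.5,"xyz":[-0.4,-1.9,0.1],"angular":[-0.154,0,-0.389]},
  {"grip":0.5,"xyz":[-0.6,-2.3,0.2],"angular":[-0.193,0,-0.487]},
  {"grip":0.5,"xyz":[-0.8,-2.7,0.3],"angular":[-0.231,0,-0.584]},
  {"grip":0.5,"xyz":[-1.1,-3,0.4],"angular":[-0.27,0,-0.682]},
  {"grip":0.5,"xyz":[-1.4,-3.4,0.6],"angular":[-0.308,0,-0.779]},
  {"grip":0.5,"xyz":[-1.4,-3.4,0.6],"angular":[-0.308,0,-0.779]},
])

```text
time_s: 18.75
tcp_pos: [0.6054, 0.0031, 0.1761]
ee_rot: [[0.705, 0.577, 0.411], [0.707, -0.617, -0.347], [0.054, 0.535, -0.843]]
wrist_force: [-25.9, 9.5, 21.1]
gripper_width: 0.685
gripper_force: 30.0
```

Run:
```python
from v import *
s=r.sense();st(s)
```

```text
xs -0.2 y 0.7 h 0.2 th 236.2 tiltvec [-0.2 -0.1] F [-6.9  6.9 33.3] M -1.16 t 18.75 g 0.685 j [ 18.  16. -44.  69. -29.  55.]
```

Call:
move_arm([
  {"grip":0.5,"xyz":[-0.6,0,-1.4],"angular":[0,0,0]},
  {"grip":0.5,"xyz":[-1,0,-2.4],"angular":[0,0,0]},
  {"grip":0.5,"xyz":[-1,0,-2.4],"angular":[0,0,0]},
])

```text
time_s: 19.05
tcp_pos: [0.6054, 0.0031, 0.1763]
ee_rot: [[0.708, 0.576, 0.409], [0.704, -0.621, -0.345], [0.055, 0.532, -0.845]]
wrist_force: [-7.5, 4.1, 4.5]
gripper_width: 0.68
gripper_force: 30.0
```

Run:
```python
from v import *
s=r.sense();st(s);R=np.array(s["ee_rot"]);f=np.array(s["wrist_force"]);m=np.array(s["moment"])
print(m,"tool-frame m",R.T@m,"f",R.T@f)
for b in(0,-.1,-.15,-.2): print(b,"M about stem if ref at tool z",b,ZS@(m+np.cross(np.array(s["tcp_pos"])+R@[0,0,b]-SEAT,f)))
```

```text
xs -0.3 y 0.7 h 0.3 th 235.9 tiltvec [-0.1 -0.1] F [-3.1  3.4  8.5] M -0.93 t 19.05 g 0.68 j [ 18.  16. -44.  68. -30.  55.]
[ 1.1934  2.416  -0.4153] tool-frame m [ 2.523  -1.0334  0.0043] f [-2.1489 -4.475  -8.3122]
0 M about stem if ref at tool z 0 -0.9061310940401159
-0.1 M about stem if ref at tool z -0.1 -0.7423824526549805
-0.15 M about stem if ref at tool z -0.15 -0.6605081319624128
-0.2 M about stem if ref at tool z -0.2 -0.5786338112698448
```

Call:
move_arm([
  {"grip":0.5,"xyz":[-0.4,0,-0.9],"angular":[0,0,0]},
  {"grip":0.5,"xyz":[-0.4,0,-0.9],"angular":[0,0,0]},
  {"grip":0.75,"xyz":[-0.4,0,-0.9],"angular":[0,0,0]},
  {"grip":0.9,"xyz":[-0.4,0,-0.9],"angular":[0,0,0]},
  {"grip":1,"xyz":[-0.4,0,-0.9],"angular":[0,0,0]},
  {"grip":1,"xyz":[-0.4,0,-0.9],"angular":[0,0,0]},
  {"grip":1,"xyz":[-0.4,0,-0.9],"angular":[0,0,0]},
  {"grip":1,"xyz":[-0.4,0,-0.9],"angular":[0,0,0]},
])

```text
time_s: 19.85
tcp_pos: [0.6048, 0.0023, 0.1773]
ee_rot: [[0.709, 0.574, 0.408], [0.703, -0.621, -0.347], [0.054, 0.533, -0.844]]
wrist_force: [0.8, -0.8, -0.0]
gripper_width: 0.991
gripper_force: 0.0
```

Run:
```python
from v import *
s=r.sense();st(s);R=np.array(s["ee_rot"]);print(R.T@np.array(s["moment"]),s["gripper_width"],s["gripper_force"])
p0=np.array(s["tcp_pos"])
for d in(.04,.08,.12):
    q,c=ik5(p0-d*R[:,2],R[:,2],np.array(s["joints"])[:5]);print("back along tool",d,q.round(0),c<1e-8)
b=r.capture("scene");x,y=190,195
a=cv2.resize(b["img"][y:y+80,x:x+80],(420,420),interpolation=cv2.INTER_CUBIC);print(proj(b,SEAT),proj(b,SEAT+.064*ZS))
cv2.imwrite("pics/end.png",np.hstack([a,r.capture("wrist")["img"][:,90:470]])[:,:,::-1])
```

```text
xs 0.1 y -0.3 h 1.4 th 235.9 tiltvec [-0.1  0. ] F [ 0.7 -0.7 -0.6] M -0.32 t 19.85 g 0.991 j [ 19.  16. -44.  68. -30.  55.]
[ 1.1036 -0.2372 -0.0914] 0.990991581492181 0.0
back along tool 0.04 [ 24.  13. -42.  58. -35.] True
back along tool 0.08 [ 28.   9. -39.  51. -40.] True
back along tool 0.12 [ 32.   6. -37.  45. -46.] True
[[227.5152 264.2841]] [[235.4249 240.8062]]
```

Call:
move_arm([
  {"grip":1,"xyz":[0,0,-15],"angular":[0,0,0]},
  {"grip":1,"xyz":[0,0,-40],"angular":[0,0,0]},
  {"grip":1,"xyz":[0,0,-70],"angular":[0,0,0]},
  {"grip":1,"xyz":[0,0,-100],"angular":[0,0,0]},
  {"grip":1,"xyz":[0,0,-120],"angular":[0,0,0]},
  {"grip":1,"xyz":[0,0,-120],"angular":[0,0,0]},
  {"grip":1,"xyz":[0,0,-120],"angular":[0,0,0]},
])

```text
time_s: 20.65
tcp_pos: [0.5556, 0.0442, 0.2785]
ee_rot: [[0.709, 0.575, 0.409], [0.703, -0.621, -0.347], [0.054, 0.533, -0.844]]
wrist_force: [0.3, 0.2, -0.3]
gripper_width: 0.999
gripper_force: 0.0
```

Run:
```python
from v import *
s=r.sense();st(s)
b=r.capture("scene");hsv=cv2.cvtColor(b["img"],cv2.COLOR_RGB2HSV)
m=cv2.inRange(hsv,(0,0,120),(180,70,255));m[:, :215]=0;m[:,255:]=0;m[:225]=0;m[258:]=0
N,l,stt,ce=cv2.connectedComponentsWithStats(m);print([(ce[i].round(1).tolist(),stt[i].tolist()) for i in range(1,N) if stt[i,4]>10],"pred disc",proj(b,SEAT+.064*ZS))
x,y=190,195;a=cv2.resize(b["img"][y:y+80,x:x+80],(420,420),interpolation=cv2.INTER_CUBIC)
cv2.imwrite("pics/end2.png",np.hstack([a,r.capture("wrist")["img"][:,90:470]])[:,:,::-1])
```

```text
xs 24.4 y 36.6 h 113.1 th 235.9 tiltvec [-0.1 -0. ] F [ 0.1  0.2 -0.4] M -0.37 t 20.65 g 0.999 j [ 32.   6. -37.  45. -46.  70.]
[([238.9, 232.8], [218, 225, 37, 20, 226]), ([236.4, 240.6], [231, 238, 12, 6, 50])] pred disc [[235.4249 240.8062]]
```

View pics/end2.png

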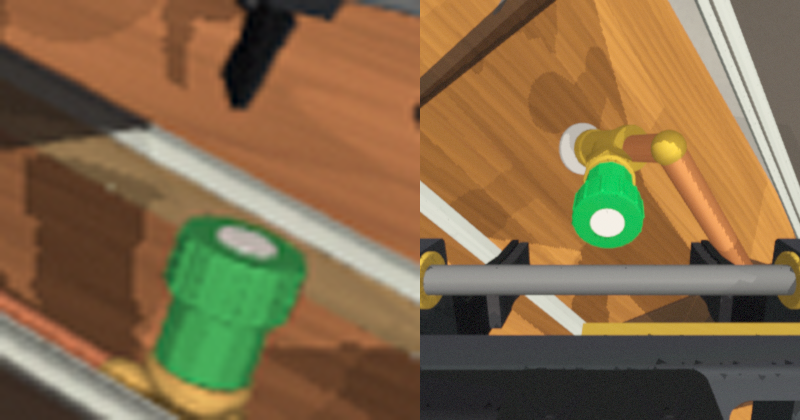

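The picture shows the wheel seated on the collar and the gripper clear. Its cap disc is at (236.4,240.6), against (235.4,240.8) predicted for fully home. Handing in.

```bash
python3 -c "
from station import r
print(r.finish_job())"
```

```text
the job is handed in; nothing more can be done
None
```

The handwheel is meshed and fully home on the collar, turned about a quarter turn anticlockwise (roughly 88–96°, judged from the tool's turn because the valve angle can't be read directly) and released, and the job is handed in at about 21 s; no verdict came back.

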